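Set the turntable and seat the beamsplitter against its fences

TASK

Release the clamp lever of the aluminium turntable, turn the turntable by its upright knob until the pointer on its arm is lined up with the fixed index mark on the base plate, and swing the lever back to clamp it there. Then bring the black beamsplitter cube that stands on the platform square into the corner of the two fences and press it gently but positively against both at once. Finish holding it like that, pressed against both fences, without letting go or easing off; leave the other equipment on the table where it stands.

Things in the scene. Friction and masses are not known exactly. Their poses are not given: they have to be found in the camera images.
- stage_base: fixed base plate of the rotary stage, dark grey anodized, 190 (its x) x 290 (its y) x 10 mm, bolted to the table at a varying place and yaw. Origin: on the turntable's vertical axis at table level. The index block stands at its +y end, the clamp at its -y end.
- turntable (a joint): angle of the turntable about its vertical axis relative to the base plate, rad, positive counter-clockwise from above; 0 = pointer exactly at the index mark. It starts clamped at -0.7 to -0.4, so it must turn counter-clockwise. Turns freely from -0.95 to 0.35 with slight drag (0.06 N m) when the lever is released, and stays where it is left; clamped, friction holds it against more than 1 N m.
- platform_centre (a point): centre of the turntable's round satin aluminium platform (148 mm across), on its axis, on the upper surface, 32 mm above the table; x and y axes turn with the turntable. A graduated flange 172 mm across surrounds it at 19 mm above the table. The +x axis points square at fence_1, the +y axis square at fence_2 and along the pointer arm.
- turn_knob (a point): centre of the top end of the turntable's upright steel knob: round, 14 mm across, standing from 20 to 64 mm above the table on a radial arm (12 mm wide, top 20 mm above the table) that carries the pointer on its nose; the knob stands 106 mm from the turntable's axis along the platform's +y.
- index_mark (a point): tip of the fixed index mark on the base plate, 129 mm from the turntable's axis along the base's +y, 20 mm above the table: an engraved line on a small steel block 10 x 13 x 10 mm; the arm's pointer must face it.
- clamp_lever (a joint): angle of the clamp lever, rad: 0 = clamped, at its stop (starts at 0 to 0.08); grows clockwise seen from above (the grip swings away from the turntable); 1.4 = end of travel, fully released. Its eccentric hub presses a captive brass shoe on the turntable's flange: full grip below 0.25, none from about 0.9 on. Turning it takes 0.12 to 0.25 N m (2 to 4 N at the grip); it stays where it is left.
- lever_grip (a point): centre of the top end of the lever's upright black grip: round, 16 mm across, standing from 40 to 82 mm above the table, 72 mm from the lever's pivot; the bar to it is about 10 mm thick, 36 to 46 mm above the table.
- clamp_pivot (a point): point on the clamp lever's vertical pivot axis (fixed), 114 mm from the turntable's axis along the base's -y, 62 mm above the table; at 0 the lever points from here along the base's +x.
- beamsplitter: beamsplitter cube in a black housing, 40 x 40 mm, 50 mm high, about 0.25 kg, with a round glass port in each side; loose on the platform (smooth, friction about 0.25), a little askew (up to about 0.4 rad to the fences) and a few to 25 mm short of them. Origin: centre of its underside. x and y are normal to its sides, z up. It keeps its facing: its +x side goes against fence_1, its +y side against fence_2; seated, its centre is on the turntable's axis.
- fence_1: low polished steel fence (slippery, friction about 0.25) fixed on the platform, 34 mm long, 6 mm thick, 14 mm high above the platform, with a foot 18 mm wide and 4 mm thick (screw heads to 7 mm) on its far side. Origin: middle of its contact face at platform level, 20 mm from the axis along the platform's +x. Its contact face looks along its own -x, towards the axis.
- fence_2: the other fence, the same, square to fence_1, its contact face 20 mm from the axis along the platform's +y; looks along its own -x, towards the axis. The two do not meet at the corner.
- post_holder_1: bystander: chrome post holder, foot 48 mm, tube 25 mm across, 76 mm high, loose. Origin: centre of its underside.
- post_holder_2: bystander: the same.
- post_holder_3: bystander: the same.
- rotation_mount: bystander: blue anodized rotation mount, 62 mm ring on a pedestal with a 56 mm foot, 106 mm high, loose. Origin: centre of its underside.
- waveplate_holder: bystander: white ceramic half-wave plate holder, 44 mm ring on a pedestal with a 48 mm foot, 78 mm high, loose. Origin: centre of its underside.
- hex_driver: bystander: driver lying on the table, 170 mm long, handle about 30 mm across, loose.
- lens_tube: bystander: black lens tube standing on its end, 30 mm across, 26 mm high, loose. Origin: centre of its underside.
There are look-alikes about, which are no part of the job. Leave any red look-alike of the beamsplitter alone.

How it is judged:
On the way, in this order (a step that is already met when the one before it is completed fails the run):
1. the clamp lever is swung open (value of joint clamp_lever above 0.75 rad), for 0.1 s.
2. with the lever still open, the turntable is turned to the index mark (value of joint turntable between -0.05 and 0.05 rad and value of joint clamp_lever above 0.6 rad), for 0.2 s.
3. the lever is swung back and clamps the turntable at the mark (value of joint turntable between -0.05 and 0.05 rad and value of joint clamp_lever below 0.25 rad), for 0.2 s.
At the end, for the whole second after the job is handed in: For the last second: turntable within 0.06 rad of the mark, lever within 0.3 rad of clamped; cube on the platform (2 mm), upright and square to the fences within 0.05 rad, centred within 4 mm, touched by the fingers, pressing each fence with 1 to 30 N (value of joint turntable between -0.06 and 0.06 rad and value of joint clamp_lever below 0.3 rad and contact force between beamsplitter and fence_1 between 1 and 30 N and contact force between beamsplitter and fence_2 between 1 and 30 N and contact force between the fingers and beamsplitter above 1 N and z of beamsplitter in the frame of platform_centre between -0.002 and 0.002 m and horizontal distance between beamsplitter and platform_centre below 0.004 m and angle between the x axis of beamsplitter and the x axis of platform_centre, either way round below 0.05 rad and angle between beamsplitter's own z axis and vertical below 0.05 rad and linear speed of beamsplitter below 0.02 m/s); the arm keeps its last pose, push and grip.
It fails at once if the beamsplitter is pressed on a fence with more than 45 N (contact force between beamsplitter and fence_1 above 45 N or contact force between beamsplitter and fence_2 above 45 N).
It fails at once if the beamsplitter is tipped over (angle between beamsplitter's own z axis and vertical above 0.4 rad).
It fails at once if a bystander is shifted by more than 20 mm (distance of any of post_holder_1, post_holder_2, post_holder_3, rotation_mount, waveplate_holder, hex_driver, lens_tube from where it was at the start of the episode above 0.02 m).
It also fails if it takes over 72 s, if anything falls off the work surface, if the arm or the gripper's body presses on something with over 40 N, if the wrist force passes 120 N, or if a joint passes its speed limit or range.

ROBOT

A 7-joint arm with a two-finger parallel gripper is mounted at the origin on the work surface. World frame = base frame: x ahead of the robot, y to its left, z up, the work surface at z = 0. Lengths are in m, angles in rad, forces in N, time in s.
With the tool pointing down it reaches from about 0.425 to 0.925 m from the base axis. Payload 6.8 kg.
Tool frame: the origin (TCP) lies on the centre line of the jaws, within the pads' length; the fingertips stand 14 mm ahead of it and the grasp point (between the pads) lies 5 mm behind it; y points along the fingers, x is the direction in which the jaws open and shut, and the axes are right-handed (so a half turn about y gives the same grasp; the last joint's range is limited). The gripper opens to 85 mm and grips with 20 to 120 N. Pads are 22 mm wide; open, the fingers measure 114 mm over their backs; the gripper's body (76 mm by 85 mm) begins 54 mm behind the grasp point. The pads swing forward as they close: fully open they stand 13 mm farther back than shut.
Start: joints at [-1.437, 0.477, 0.022, 1.555, -0.011, 1.109, -0.083], TCP at [0.162, 0.655, 0.245] pointing down, gripper open.
Joint ranges: [-2.96, 2.96], [-0.34, 2.1], [-1.41, 1.46], [0.24, 2.44], [-1.37, 4.51], [0.17, 1.92], [-2.96, 2.96]. Speed limits (rad/s): [2.39, 2.39, 3.14, 3.14, 3.14, 3.14, 3.14].

INTERFACE

Orientations are given as a rotation vector (axis times angle).
In Python, from bench import get_obs, vision, ticket gives the robot as it stands. The module is installed in compiled form; this text tells all that it offers.
- The arm moves only by the tool jog_arm, never from a script. Its argument "motion" is a list of rows, each an object of numbers: "gripper": the finger opening in mm, from 0 to 85.4; "tx", "ty", "tz": the shift along the tool's x, y, z in mm; "ax", "ay", "az": the turn, a rotation vector about the tool's x, y, z in rad. In form: [{"gripper": .., "tx": .., "ty": .., "tz": .., "ax": .., "ay": .., "az": ..}, ...]. A call has 1 to 12 rows; each row shifts and turns the commanded pose from where the row before left it, along the tool's axes as they then stand; what a row does not reach is not made up. A row lasts 1/10 s, in which the tool goes at most 50 mm and 8.59 degrees, less where a joint would pass 70% of its speed; a pose out of reach is approached as far as the arm can. A call is refused whole if a number of a shift passes 50 or a number of a turn 0.15, either way. A call with a gripper value outside its range is refused whole. The fingers move at their own pace and stop on an object; "newtons" is the grip in N (left out, the last holds). Time passes only in rows, so rows that do not move let the fingers close. It gives the time, the measured TCP pose, the force and the opening at its end, in the units of the state.
- get_obs(): the state, without advancing time (a new reading comes with each control period).
- vision.grab_frame(name): name is "side" or "top" or "wrist"; returns the picture (400x640x3 uint8, red, green, blue); there is no depth.
- vision.get_calibration(name): a dict with "camera_matrix" (3x3 intrinsics, pixels), "world_from_camera" (4x4, takes a point from camera to world coordinates). Camera axes: x right, y down, z forward; pixel columns grow to the right and rows downward; lengths in m; the calibration is good to about 2 mm. The wrist camera is an equidistant fisheye: a pixel r from the principal point sees the ray r / f radians off the axis. A picture is of the moment at which its call begins: read the wrist's pose just before it. get_calibration takes no time and is no camera call; for the wrist camera it gives the pose at the moment of the call.
- ticket.hand_in(): hands the job in, once; it reports no verdict.
The state is a dict: "clock": time; "joints": joint angles; "qvel": joint speeds; "tau": joint torques, N m; "tcp_pos": TCP position; "orientation": TCP orientation; "contact_force": force on the tool from outside, world axes, zero at the start; "moment": the same for the moment, N m; "grip_width": finger opening in m.
Only numpy, scipy, OpenCV 4.12 (cv2) and the standard library are available. Lean on these libraries where they do the work, as an engineer would, in place of code of your own. Each camera call takes 0.05 s, during which the arm holds its last target.

## Working session

There is one attempt and no reset: what is moved stays moved. The work goes in short steps, Python scripts to look and compute and a tool call to move; the robot and the scene stay as the last step left them, time stands still between calls to the robot, and variables do not carry over. Pictures are saved under pics/ and viewed, and the job is handed in when it is done.

Besides the shell and the picture viewer there is one more tool, called after ">>>" as name(argument=value, ...) on one line, values as JSON. jog_arm: Moves the arm, as the interface text tells. Its arguments: {"type":"object","properties":{"motion":{"type":"array"},"newtons":{"type":"number"}},"required":["motion"]}

```bash
mkdir -p pics
python3 - <<'E'
from bench import get_obs, vision
import cv2
print(get_obs())
for n in ["side","top","wrist"]:
    c=vision.get_calibration(n); print(n,c)
    cv2.imwrite(f"pics/{n}0.png",vision.grab_frame(n)[:,:,::-1])
E
```

```text
{'clock': 0.0, 'joints': array([-1.437093  ,  0.47778495,  0.02230075,  1.55646758, -0.01149363,
        1.10930313, -0.08312272]), 'qvel': array([-1.41335328e-04, -5.18550057e-05,  1.62054362e-03,  4.60503120e-04,
       -1.31735023e-03,  2.25729700e-05, -5.50505172e-04]), 'tau': array([ 1.40941615e-03, -5.96470821e+01,  1.60854835e+00, -2.81193709e+01,
        1.24907697e-02,  9.51857219e-03,  3.09820777e-06]), 'tcp_pos': array([0.16148514, 0.65480438, 0.24432829]), 'orientation': array([-1.31517418, -1.02831888,  1.03059755]), 'contact_force': array([0.54030009, 0.17302428, 0.13778359]), 'moment': array([-0.02410078, -0.07351208, -0.00396788]), 'grip_width': 0.08533665683837835}
side {'camera_matrix': array([[370.57389312,   0.        , 318.63673823],
       [  0.        , 370.57389312, 206.9735879 ],
       [  0.        ,   0.        ,   1.        ]]), 'world_from_camera': array([[-0.99540156, -0.05033184,  0.08150121,  0.50505539],
       [-0.09558799,  0.46667898, -0.87924608,  0.73804539],
       [ 0.00621917, -0.88299345, -0.4693441 ,  0.46327589],
       [ 0.        ,  0.   
[... 225 characters left out ...]
camera': array([[-0.00785185, -0.99673159,  0.08040206,  0.46579612],
       [-0.99994897,  0.00731518, -0.00696726,  0.0508773 ],
       [ 0.00635633, -0.08045266, -0.99673816,  0.96604193],
       [ 0.        ,  0.        ,  0.        ,  1.        ]])}
wrist {'camera_matrix': array([[309.70691629,   0.        , 318.30117626],
       [  0.        , 309.70691629, 194.12034929],
       [  0.        ,   0.        ,   1.        ]]), 'world_from_camera': array([[ 0.23838562,  0.92015937,  0.31061074,  0.08270485],
       [ 0.97116835, -0.22517881, -0.07827216,  0.67592961],
       [-0.00207991,  0.32031428, -0.94730905,  0.37420586],
       [ 0.        ,  0.        ,  0.        ,  1.        ]])}
```

View pics/top0.png

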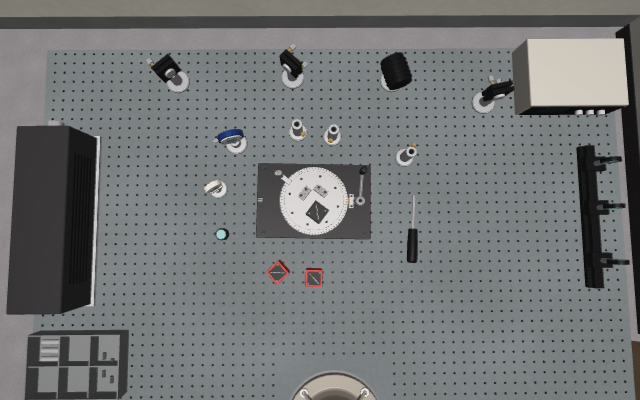

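View pics/side0.png

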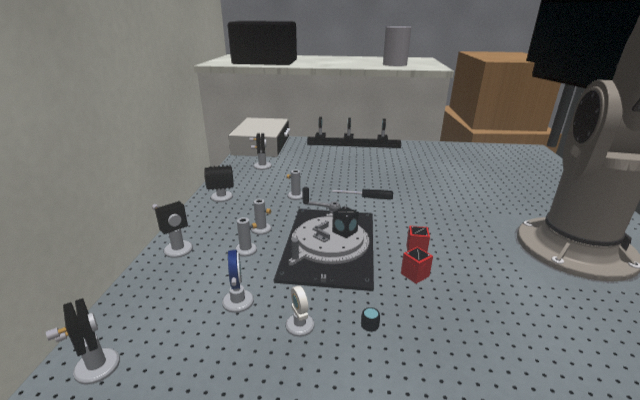

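View pics/wrist0.png

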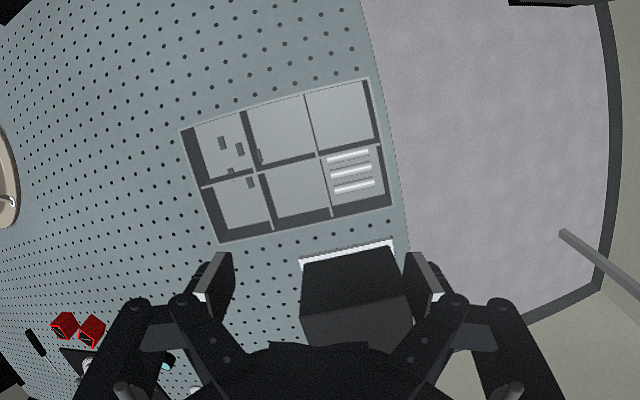

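Run:
```python
import cv2
im=cv2.imread("pics/top0.png")
cv2.imwrite("pics/topcrop.png",cv2.resize(im[80:300,140:440],(800,587),interpolation=cv2.INTER_CUBIC))
from scipy.spatial.transform import Rotation as R
from bench import get_obs
print(R.from_rotvec(get_obs()['orientation']).as_matrix())
```

```text
[[ 2.39399860e-01 -2.33307311e-04 -9.70921033e-01]
 [ 9.70920034e-01 -1.39738128e-03  2.39399949e-01]
 [-1.41260063e-03 -9.99998996e-01 -1.08010139e-04]]
```

View pics/topcrop.png

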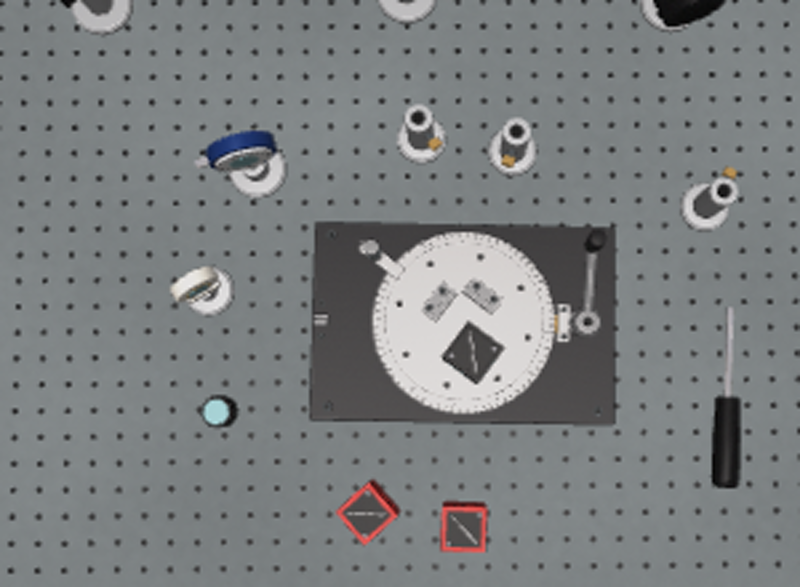

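```bash
cat > h.py <<'E'
import numpy as np, cv2
from scipy.spatial.transform import Rotation as R
from bench import get_obs, vision
def ray(n,uv,cal=None):
    c=cal or vision.get_calibration(n); K=c['camera_matrix'];T=c['world_from_camera']
    u=(uv[0]-K[0,2])/K[0,0]; v=(uv[1]-K[1,2])/K[1,1]
    if n=='wrist':
        r=np.hypot(u,v); s=np.sin(r)/r if r>1e-9 else 1; d=np.array([u*s,v*s,np.cos(r)])
    else: d=np.array([u,v,1.])
    return T[:3,3], T[:3,:3]@d
def onz(n,uv,z,cal=None):
    o,d=ray(n,uv,cal); return o+d*(z-o[2])/d[2]
def proj(n,p,cal=None):
    c=cal or vision.get_calibration(n); K=c['camera_matrix'];T=c['world_from_camera']
    q=T[:3,:3].T@(np.asarray(p,float)-T[:3,3])
    if n=='wrist':
        r=np.hypot(q[0],q[1]); th=np.arctan2(r,q[2]); m=q[:2]/r*th
    else: m=q[:2]/q[2]
    return m*K[0,0]+K[:2,2]
E
python3 - <<'E'
from h import *
im=cv2.imread("pics/top0.png")
c=im[155:250,250:380]
cv2.imwrite("pics/topcrop2.png",cv2.resize(c,(780,570),interpolation=cv2.INTER_CUBIC))
f=lambda x,y:(140+x/2.6667,80+y/2.6667)
for nm,(x,y),z in [("platecorner TL",(314,223),.01),("TR",(615,227),.01),("BR",(614,424),.01),("BL",(310,420),.01),("axis",(464,322),.019),("pivot",(587,322),.062),("grip",(596,240),.082),("knob",(368,246),.064),("cubeTop",(473,351),.082),("drivertip",(730,308),.005),("drhandle",(727,440),.015),("ph3",(710,205),.0)]:
    print(nm,onz("top",f(x,y),z).round(4))
E
```

```text
platecorner TL [0.639  0.1886 0.01  ]
TR [ 0.6332 -0.101   0.01  ]
BR [ 0.4444 -0.0963  0.01  ]
BL [0.4505 0.1916 0.01  ]
axis [0.5417 0.0452 0.019 ]
pivot [ 0.5375 -0.0657  0.062 ]
grip [ 0.609  -0.0724  0.082 ]
knob [0.6078 0.1318 0.064 ]
cubeTop [0.511  0.0378 0.082 ]
drivertip [ 0.5545 -0.211   0.005 ]
drhandle [ 0.4287 -0.2018  0.015 ]
ph3 [ 0.656  -0.1958  0.    ]
```

View pics/topcrop2.png

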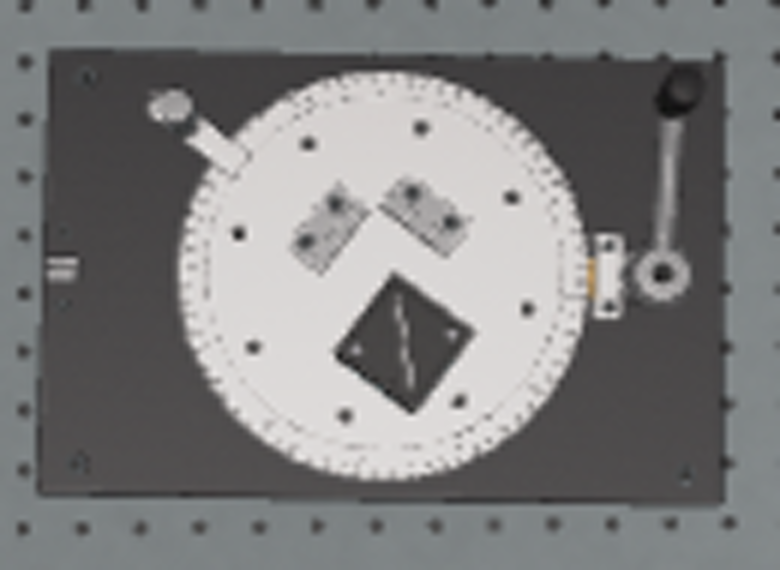

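>>> jog_arm(motion=[{"tx": -35,"tz": -35,"gripper": 50},{"tx": -35,"tz": -35},{"tx": -35,"tz": -35},{"tx": -35,"tz": -35},{"tx": -35,"tz": -35},{"tx": -35,"tz": -35},{"tx": -35,"tz": -35},{"tx": -35,"tz": -35},{"tx": -35,"tz": -35},{"tx": -35,"tz": -35},{"tx": -35,"tz": -35},{"tx": -35,"tz": -35}])

```text
schema error: expected keys gripper, tx, ty, tz, ax, ay, az
```

>>> jog_arm(motion=[{"gripper": 50,"tx": -35,"ty": 0,"tz": -35,"ax": 0,"ay": 0,"az": 0},{"gripper": 50,"tx": -35,"ty": 0,"tz": -35,"ax": 0,"ay": 0,"az": 0},{"gripper": 50,"tx": -35,"ty": 0,"tz": -35,"ax": 0,"ay": 0,"az": 0},{"gripper": 50,"tx": -35,"ty": 0,"tz": -35,"ax": 0,"ay": 0,"az": 0},{"gripper": 50,"tx": -35,"ty": 0,"tz": -35,"ax": 0,"ay": 0,"az": 0},{"gripper": 50,"tx": -35,"ty": 0,"tz": -35,"ax": 0,"ay": 0,"az": 0},{"gripper": 50,"tx": -35,"ty": 0,"tz": -35,"ax": 0,"ay": 0,"az": 0},{"gripper": 50,"tx": -35,"ty": 0,"tz": -35,"ax": 0,"ay": 0,"az": 0},{"gripper": 50,"tx": -35,"ty": 0,"tz": -35,"ax": 0,"ay": 0,"az": 0},{"gripper": 50,"tx": -35,"ty": 0,"tz": -35,"ax": 0,"ay": 0,"az": 0}])

```text
clock: 1.15
tcp_pos: [0.4182, 0.2298, 0.2454]
orientation: [-1.314, -1.03, 1.029]
contact_force: [0.6, 0.3, -0.1]
grip_width: 0.0498
```

>>> jog_arm(motion=[{"gripper": 50,"tx": -31,"ty": 0,"tz": -32,"ax": 0,"ay": 0,"az": 0},{"gripper": 50,"tx": -31,"ty": 0,"tz": -32,"ax": 0,"ay": 0,"az": 0},{"gripper": 50,"tx": -31,"ty": 0,"tz": -32,"ax": 0,"ay": 0,"az": 0},{"gripper": 50,"tx": -31,"ty": 0,"tz": -32,"ax": 0,"ay": 0,"az": 0},{"gripper": 50,"tx": -31,"ty": 0,"tz": -32,"ax": 0,"ay": 0,"az": 0},{"gripper": 50,"tx": -31,"ty": 0,"tz": -32,"ax": 0,"ay": 0,"az": 0},{"gripper": 50,"tx": -31,"ty": 0,"tz": -32,"ax": 0,"ay": 0,"az": 0},{"gripper": 50,"tx": -31,"ty": 0,"tz": -32,"ax": 0,"ay": 0,"az": 0},{"gripper": 50,"tx": 0,"ty": 40,"tz": 0,"ax": 0,"ay": -0.09,"az": 0},{"gripper": 50,"tx": 0,"ty": 40,"tz": 0,"ax": 0,"ay": -0.09,"az": 0},{"gripper": 50,"tx": 0,"ty": 0,"tz": 0,"ax": 0,"ay": 0,"az": 0}])

```text
clock: 2.25
tcp_pos: [0.6029, -0.0701, 0.1601]
orientation: [-1.23, -1.156, 1.169]
contact_force: [-0.8, 0.5, 0.1]
grip_width: 0.0498
```

```bash
cat > snap.py <<'E'
import sys
from h import *
n,tag=sys.argv[1:3]
cal=vision.get_calibration(n)
im=vision.grab_frame(n)[:,:,::-1]
np.save(f"pics/{tag}_T.npy",cal['world_from_camera'])
cv2.imwrite(f"pics/{tag}.png",im)
if len(sys.argv)>3:
    x0,y0,x1,y1=map(int,sys.argv[3:7]); c=im[y0:y1,x0:x1]; s=min(800/c.shape[1],600/c.shape[0])
    cv2.imwrite(f"pics/{tag}_c.png",cv2.resize(c,None,fx=s,fy=s,interpolation=cv2.INTER_CUBIC)); print("scale",s)
o=get_obs(); Rm=R.from_rotvec(o['orientation']).as_matrix()
print(o['clock'],o['tcp_pos'].round(4),"xhead",np.arctan2(Rm[1,0],Rm[0,0]).round(4),o['contact_force'].round(2),o['grip_width'].round(4))
E
python3 snap.py wrist w1
```

```text
Traceback (most recent call last):
  File "snap.py", line 12, in <module>
    print(o['clock'],o['tcp_pos'].round(4),"xhead",np.arctan2(Rm[1,0],Rm[0,0]).round(4),o['contact_force'].round(2),o['grip_width'].round(4))
                                                                                                                    ^^^^^^^^^^^^^^^^^^^^^
AttributeError: 'float' object has no attribute 'round'
```

View pics/w1.png

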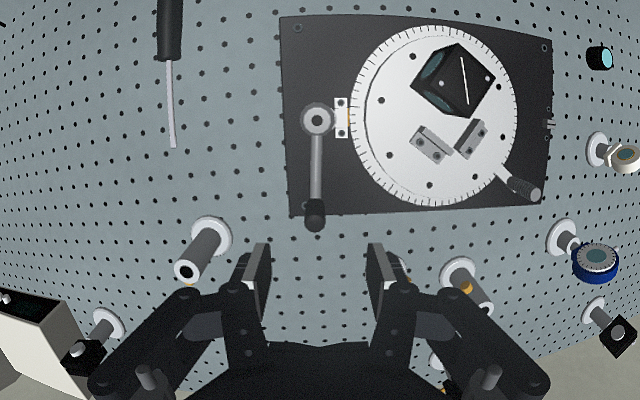

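```bash
sed -i "s/o\['grip_width'\].round(4)/round(o['grip_width'],4)/" snap.py
python3 - <<'E'
from h import *
c=vision.get_calibration('wrist'); c['world_from_camera']=np.load('pics/w1_T.npy')
for nm,uv,z in [("pivot",(317,120),.062),("grip",(315,224),.082),("knob",(535,195),.064),("axis",(440,118),.032)]:
    print(nm,onz('wrist',uv,z,c).round(4))
o=get_obs(); Rm=R.from_rotvec(o['orientation']).as_matrix(); print(o['tcp_pos'],Rm)
E
```

```text
pivot [ 0.5405 -0.0661  0.062 ]
grip [ 0.614 -0.072  0.082]
knob [0.6099 0.1319 0.064 ]
axis [0.5441 0.0409 0.032 ]
[ 0.60478878 -0.07013254  0.16314137] [[ 6.37115131e-02 -5.98806282e-03 -9.97950393e-01]
 [ 9.97968329e-01  1.43372307e-04  6.37117980e-02]
 [-2.38431798e-04 -9.99982061e-01  5.98503151e-03]]
```

>>> jog_arm(motion=[{"gripper": 50,"tx": -2,"ty": 20,"tz": -6,"ax": 0,"ay": 0,"az": 0},{"gripper": 50,"tx": 0,"ty": 35,"tz": 0,"ax": 0,"ay": 0,"az": 0},{"gripper": 50,"tx": 0,"ty": 30,"tz": 0,"ax": 0,"ay": 0,"az": 0},{"gripper": 50,"tx": 0,"ty": 11,"tz": 0,"ax": 0,"ay": 0,"az": 0},{"gripper": 50,"tx": 0,"ty": 0,"tz": 0,"ax": 0,"ay": 0,"az": 0},{"gripper": 50,"tx": 0,"ty": 0,"tz": 0,"ax": 0,"ay": 0,"az": 0}])

```text
clock: 2.9
tcp_pos: [0.6141, -0.0728, 0.0714]
orientation: [-1.24, -1.165, 1.162]
contact_force: [-0.0, -0.3, 0.8]
grip_width: 0.0502
```

```bash
python3 snap.py wrist w2
```

```text
2.95 [ 0.6143 -0.0728  0.0716] xhead 1.5085 [-0.29 -0.79  0.55] 0.05
```

View pics/w2.png

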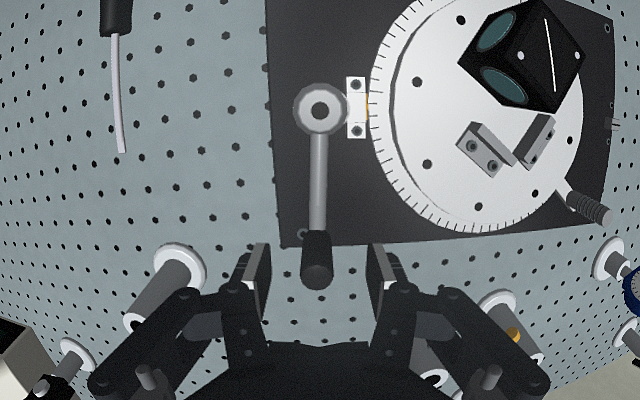

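>>> jog_arm(motion=[{"gripper": 50,"tx": 0,"ty": 5,"tz": 2,"ax": 0,"ay": 0,"az": 0},{"gripper": 10,"tx": 0,"ty": 0,"tz": 0,"ax": 0,"ay": 0,"az": 0},{"gripper": 10,"tx": 0,"ty": 0,"tz": 0,"ax": 0,"ay": 0,"az": 0},{"gripper": 10,"tx": 0,"ty": 0,"tz": 0,"ax": 0,"ay": 0,"az": 0},{"gripper": 10,"tx": 0,"ty": 0,"tz": 0,"ax": 0,"ay": 0,"az": 0},{"gripper": 10,"tx": 0,"ty": 0,"tz": 0,"ax": 0,"ay": 0,"az": 0}], newtons=30)

```text
clock: 3.55
tcp_pos: [0.6108, -0.0727, 0.0647]
orientation: [-1.238, -1.164, 1.163]
contact_force: [-1.2, -1.0, 5.8]
grip_width: 0.0148
```

>>> jog_arm(motion=[{"gripper": 10,"tx": -5.75,"ty": 0,"tz": 0.23,"ax": 0,"ay": 0.08,"az": 0},{"gripper": 10,"tx": -5.75,"ty": 0,"tz": 0.23,"ax": 0,"ay": 0.08,"az": 0},{"gripper": 10,"tx": -5.75,"ty": 0,"tz": 0.23,"ax": 0,"ay": 0.08,"az": 0},{"gripper": 10,"tx": -5.75,"ty": 0,"tz": 0.23,"ax": 0,"ay": 0.08,"az": 0},{"gripper": 10,"tx": -5.75,"ty": 0,"tz": 0.23,"ax": 0,"ay": 0.08,"az": 0}], newtons=30)

```text
clock: 4.05
tcp_pos: [0.6035, -0.0994, 0.0647]
orientation: [-1.393, -0.861, 0.86]
contact_force: [-1.9, 1.7, 4.8]
grip_width: 0.0153
```

Following well; continue to about 1.25 rad.

>>> jog_arm(motion=[{"gripper": 10,"tx": -5.75,"ty": 0,"tz": 0.23,"ax": 0,"ay": 0.08,"az": 0},{"gripper": 10,"tx": -5.75,"ty": 0,"tz": 0.23,"ax": 0,"ay": 0.08,"az": 0},{"gripper": 10,"tx": -5.75,"ty": 0,"tz": 0.23,"ax": 0,"ay": 0.08,"az": 0},{"gripper": 10,"tx": -5.75,"ty": 0,"tz": 0.23,"ax": 0,"ay": 0.08,"az": 0},{"gripper": 10,"tx": -5.75,"ty": 0,"tz": 0.23,"ax": 0,"ay": 0.08,"az": 0},{"gripper": 10,"tx": -5.75,"ty": 0,"tz": 0.23,"ax": 0,"ay": 0.08,"az": 0},{"gripper": 10,"tx": -5.75,"ty": 0,"tz": 0.23,"ax": 0,"ay": 0.08,"az": 0},{"gripper": 10,"tx": -5.75,"ty": 0,"tz": 0.23,"ax": 0,"ay": 0.08,"az": 0},{"gripper": 10,"tx": -5.75,"ty": 0,"tz": 0.23,"ax": 0,"ay": 0.08,"az": 0},{"gripper": 10,"tx": -5.75,"ty": 0,"tz": 0.23,"ax": 0,"ay": 0.08,"az": 0},{"gripper": 10,"tx": 0,"ty": 0,"tz": 0,"ax": 0,"ay": 0,"az": 0},{"gripper": 10,"tx": 0,"ty": 0,"tz": 0,"ax": 0,"ay": 0,"az": 0}], newtons=30)

```text
clock: 5.25
tcp_pos: [0.5609, -0.1352, 0.0646]
orientation: [-1.555, -0.243, 0.243]
contact_force: [-2.0, 4.0, 7.0]
grip_width: 0.0149
```

```bash
python3 snap.py wrist w3
```

```text
5.3 [ 0.5609 -0.1352  0.0646] xhead 0.3098 [-2.43  2.8   7.63] 0.0153
```

View pics/w3.png

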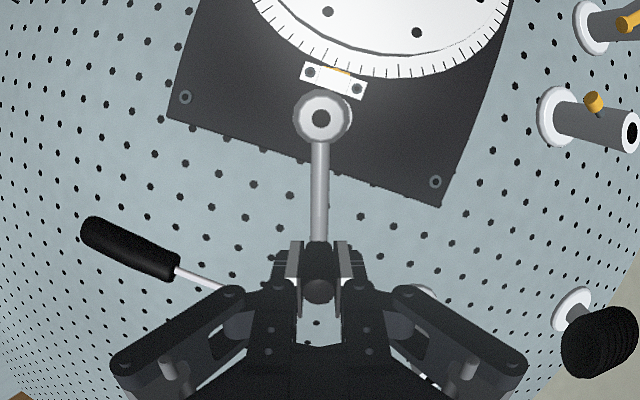

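>>> jog_arm(motion=[{"gripper": 45,"tx": 0,"ty": 0,"tz": 0,"ax": 0,"ay": 0,"az": 0},{"gripper": 45,"tx": 0,"ty": 0,"tz": 0,"ax": 0,"ay": 0,"az": 0},{"gripper": 45,"tx": 0,"ty": 0,"tz": 0,"ax": 0,"ay": 0,"az": 0},{"gripper": 45,"tx": 0,"ty": -30,"tz": 0,"ax": 0,"ay": 0,"az": 0},{"gripper": 45,"tx": 0,"ty": -40,"tz": 0,"ax": 0,"ay": 0,"az": 0},{"gripper": 45,"tx": 0,"ty": -30,"tz": 0,"ax": 0,"ay": 0,"az": 0},{"gripper": 45,"tx": 21,"ty": 0,"tz": 40,"ax": 0,"ay": 0,"az": 0},{"gripper": 45,"tx": 21,"ty": 0,"tz": 40,"ax": 0,"ay": 0,"az": 0},{"gripper": 45,"tx": 21,"ty": 0,"tz": 40,"ax": 0,"ay": 0,"az": 0},{"gripper": 45,"tx": 21,"ty": 0,"tz": 40,"ax": 0,"ay": 0,"az": 0},{"gripper": 45,"tx": 21,"ty": 0,"tz": 40,"ax": 0,"ay": 0,"az": 0},{"gripper": 45,"tx": 21,"ty": 0,"tz": 40,"ax": 0,"ay": 0,"az": 0}])

```text
clock: 6.5
tcp_pos: [0.6078, 0.132, 0.1642]
orientation: [-1.557, -0.242, 0.242]
contact_force: [0.9, 0.3, -0.4]
grip_width: 0.0449
```

>>> jog_arm(motion=[{"gripper": 45,"tx": 0,"ty": 0,"tz": 0,"ax": 0,"ay": 0.144,"az": 0},{"gripper": 45,"tx": 0,"ty": 0,"tz": 0,"ax": 0,"ay": 0.144,"az": 0},{"gripper": 45,"tx": 0,"ty": 0,"tz": 0,"ax": 0,"ay": 0.144,"az": 0},{"gripper": 45,"tx": 0,"ty": 0,"tz": 0,"ax": 0,"ay": 0.144,"az": 0},{"gripper": 45,"tx": 0,"ty": 0,"tz": 0,"ax": 0,"ay": 0.144,"az": 0},{"gripper": 45,"tx": 0,"ty": 0,"tz": 0,"ax": 0,"ay": 0.144,"az": 0},{"gripper": 45,"tx": 0,"ty": 0,"tz": 0,"ax": 0,"ay": 0.144,"az": 0},{"gripper": 45,"tx": 0,"ty": 0,"tz": 0,"ax": 0,"ay": 0,"az": 0},{"gripper": 45,"tx": 0,"ty": 0,"tz": 0,"ax": 0,"ay": 0,"az": 0}])

```text
clock: 7.4
tcp_pos: [0.6077, 0.1301, 0.164]
orientation: [-1.502, 0.544, -0.544]
contact_force: [0.6, 0.2, -0.3]
grip_width: 0.0454
```

```bash
python3 snap.py wrist w4;python3 snap.py top t4 250 155 380 250
```

```text
7.45 [0.6077 0.1302 0.1642] xhead -0.6958 [ 0.61 -0.02 -0.9 ] 0.045
scale 6.153846153846154
7.5 [0.6078 0.1302 0.1643] xhead -0.6963 [ 0.7   0.37 -0.14] 0.045
```

View pics/w4.png

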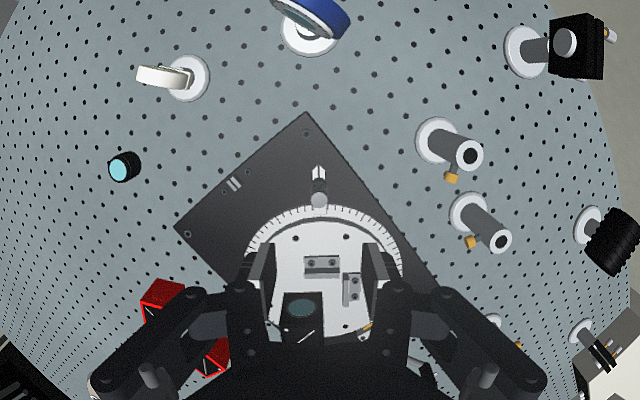

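View pics/t4_c.png

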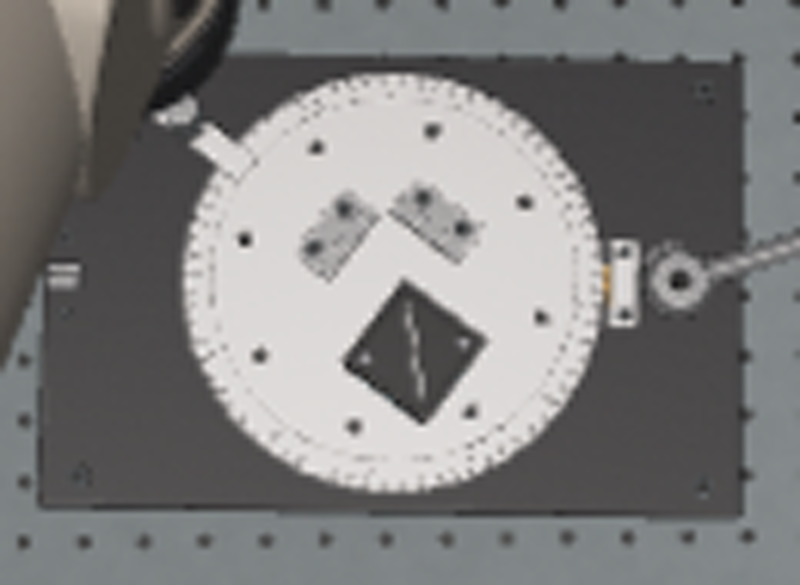

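Run:
```python
from h import *
c=vision.get_calibration('wrist'); c['world_from_camera']=np.load('pics/w4_T.npy')
p=onz('wrist',(318,200),.064,c);print(p)
o=get_obs(); Rm=R.from_rotvec(o['orientation']).as_matrix(); print(Rm.T@(p-o['tcp_pos'])*1000)
```

```text
[0.60866142 0.13108112 0.064     ]
[  0.1247399  100.28526006   1.21565003]
```

>>> jog_arm(motion=[{"gripper": 45,"tx": 0,"ty": 30,"tz": 1,"ax": 0,"ay": 0,"az": 0},{"gripper": 45,"tx": 0,"ty": 40,"tz": 0,"ax": 0,"ay": 0,"az": 0},{"gripper": 45,"tx": 0,"ty": 36,"tz": 0,"ax": 0,"ay": 0,"az": 0},{"gripper": 45,"tx": 0,"ty": 8,"tz": 0,"ax": 0,"ay": 0,"az": 0},{"gripper": 45,"tx": 0,"ty": 0,"tz": 0,"ax": 0,"ay": 0,"az": 0},{"gripper": 8,"tx": 0,"ty": 0,"tz": 0,"ax": 0,"ay": 0,"az": 0},{"gripper": 8,"tx": 0,"ty": 0,"tz": 0,"ax": 0,"ay": 0,"az": 0},{"gripper": 8,"tx": 0,"ty": 0,"tz": 0,"ax": 0,"ay": 0,"az": 0},{"gripper": 8,"tx": 0,"ty": 0,"tz": 0,"ax": 0,"ay": 0,"az": 0},{"gripper": 8,"tx": 0,"ty": 0,"tz": 0,"ax": 0,"ay": 0,"az": 0}], newtons=30)

```text
clock: 8.5
tcp_pos: [0.6098, 0.1311, 0.0523]
orientation: [-1.499, 0.545, -0.549]
contact_force: [-0.5, -0.2, 6.6]
grip_width: 0.0124
```

```bash
python3 snap.py wrist w5
```

```text
8.55 [0.6098 0.1311 0.0523] xhead -0.6991 [-0.28 -0.19  6.09] 0.0126
```

View pics/w5.png

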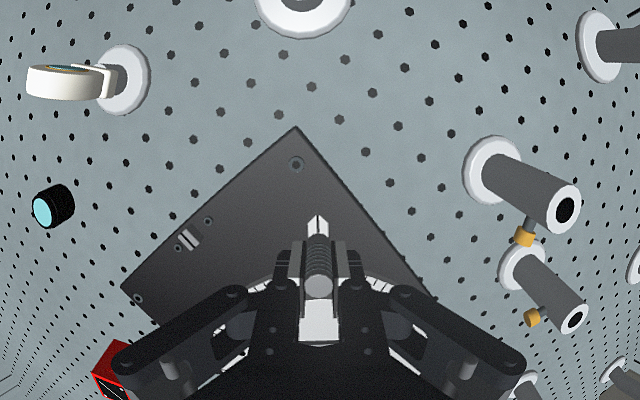

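>>> jog_arm(motion=[{"gripper": 8,"tx": -7.45,"ty": 0,"tz": -0.26,"ax": 0,"ay": -0.07,"az": 0},{"gripper": 8,"tx": -7.45,"ty": 0,"tz": -0.26,"ax": 0,"ay": -0.07,"az": 0},{"gripper": 8,"tx": -7.45,"ty": 0,"tz": -0.26,"ax": 0,"ay": -0.07,"az": 0},{"gripper": 8,"tx": -7.45,"ty": 0,"tz": -0.26,"ax": 0,"ay": -0.07,"az": 0},{"gripper": 8,"tx": -7.45,"ty": 0,"tz": -0.26,"ax": 0,"ay": -0.07,"az": 0},{"gripper": 8,"tx": -7.45,"ty": 0,"tz": -0.26,"ax": 0,"ay": -0.07,"az": 0},{"gripper": 8,"tx": -7.45,"ty": 0,"tz": -0.26,"ax": 0,"ay": -0.07,"az": 0},{"gripper": 8,"tx": -7.45,"ty": 0,"tz": -0.26,"ax": 0,"ay": -0.07,"az": 0},{"gripper": 8,"tx": 0,"ty": 0,"tz": 0,"ax": 0,"ay": 0,"az": 0},{"gripper": 8,"tx": 0,"ty": 0,"tz": 0,"ax": 0,"ay": 0,"az": 0}], newtons=30)

```text
clock: 9.55
tcp_pos: [0.5555, 0.1535, 0.0522]
orientation: [-1.568, 0.109, -0.112]
contact_force: [-2.9, -4.4, 10.4]
grip_width: 0.013
```

```bash
python3 snap.py wrist w6; python3 snap.py top t6 250 155 380 250
```

```text
9.6 [0.5556 0.1535 0.0522] xhead -0.1407 [-2.86 -3.65 10.44] 0.0128
scale 6.153846153846154
9.65 [0.5556 0.1535 0.0522] xhead -0.1407 [-1.71 -3.51 10.14] 0.0133
```

View pics/w6.png

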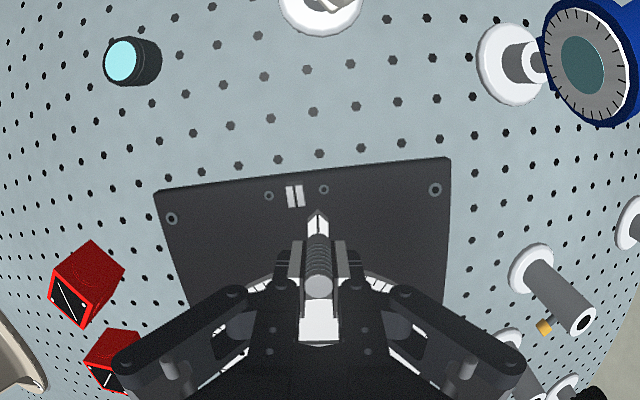

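View pics/t6_c.png

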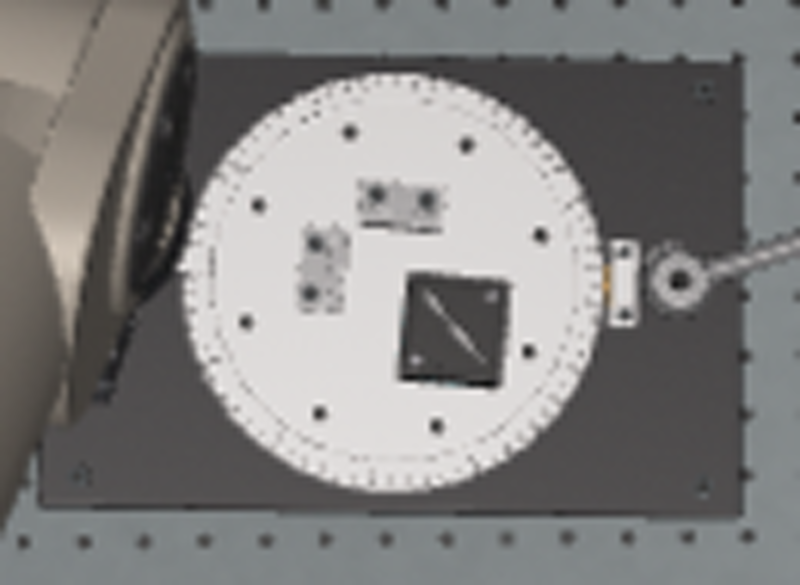

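Run:
```python
from h import *
im=cv2.imread('pics/w6.png'); cv2.imwrite('pics/w6z.png',cv2.resize(im[150:300,240:400],(800,750)[:2] and (640,600),interpolation=cv2.INTER_CUBIC))
c=vision.get_calibration('wrist'); c['world_from_camera']=np.load('pics/w6_T.npy')
A=np.array([.5415,.0465])
for nm,uv in [("tip",(318,211)),("mark",(295,207)),("knob",(319,287))]:
    p=onz('wrist',uv,.02 if nm!="knob" else .064,c); d=p[:2]-A; print(nm,p.round(4),np.hypot(*d).round(4),np.arctan2(d[1],d[0]).round(4))
for uv in [(155,191),(449,157)]: print(onz('wrist',uv,.01,c))
```

```text
tip [0.5591 0.172  0.02  ] 0.1267 1.4314
mark [0.5467 0.1762 0.02  ] 0.1298 1.531
knob [0.5567 0.1516 0.064 ] 0.1062 1.4274
[0.456292  0.1953514 0.01     ]
[0.64136095 0.19092407 0.01      ]
```

View pics/w6z.png

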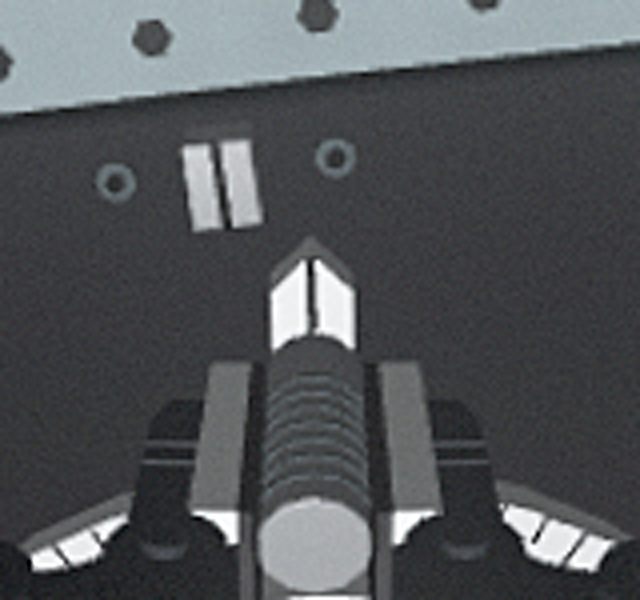

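>>> jog_arm(motion=[{"gripper": 8,"tx": -5.35,"ty": 0,"tz": -0.13,"ax": 0,"ay": -0.05,"az": 0},{"gripper": 8,"tx": -5.35,"ty": 0,"tz": -0.13,"ax": 0,"ay": -0.05,"az": 0},{"gripper": 8,"tx": 0,"ty": 0,"tz": 0,"ax": 0,"ay": 0,"az": 0},{"gripper": 8,"tx": 0,"ty": 0,"tz": 0,"ax": 0,"ay": 0,"az": 0},{"gripper": 8,"tx": 0,"ty": 0,"tz": 0,"ax": 0,"ay": 0,"az": 0}], newtons=30)

```text
clock: 10.15
tcp_pos: [0.5451, 0.1541, 0.0522]
orientation: [-1.571, 0.03, -0.034]
contact_force: [-2.3, -5.7, 9.8]
grip_width: 0.0129
```

```bash
python3 snap.py wrist w7 240 150 400 300
```

```text
scale 4.0
10.2 [0.5451 0.1541 0.0522] xhead -0.0411 [-2.15 -4.16 10.97] 0.0128
```

View pics/w7_c.png

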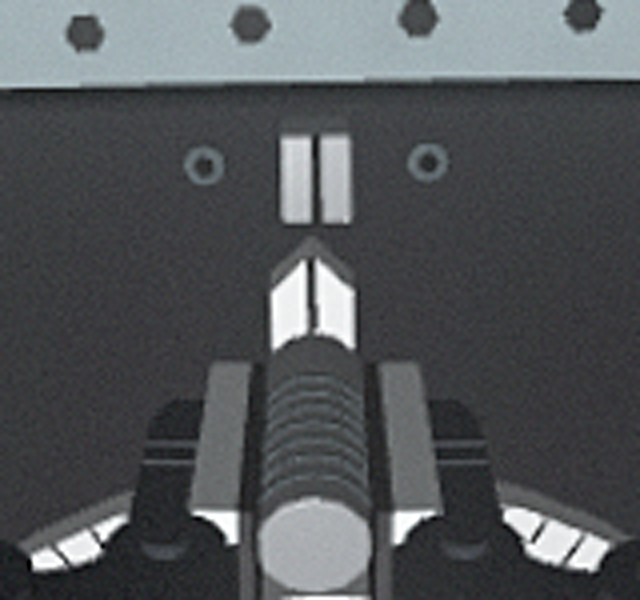

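>>> jog_arm(motion=[{"gripper": 45,"tx": 0,"ty": 0,"tz": 0,"ax": 0,"ay": 0,"az": 0},{"gripper": 45,"tx": 0,"ty": 0,"tz": 0,"ax": 0,"ay": 0,"az": 0},{"gripper": 45,"tx": 0,"ty": 0,"tz": 0,"ax": 0,"ay": 0,"az": 0},{"gripper": 45,"tx": 0,"ty": -20,"tz": 0,"ax": 0,"ay": 0,"az": 0},{"gripper": 45,"tx": 0,"ty": -45,"tz": 0,"ax": 0,"ay": 0,"az": 0},{"gripper": 45,"tx": 0,"ty": -45,"tz": 0,"ax": 0,"ay": 0,"az": 0}])

```text
clock: 10.8
tcp_pos: [0.5432, 0.1558, 0.1609]
orientation: [-1.572, 0.032, -0.029]
contact_force: [1.0, 0.0, 0.5]
grip_width: 0.045
```

```bash
python3 snap.py wrist w8 200 100 440 325
```

```text
scale 2.6666666666666665
10.85 [0.5475 0.156  0.168 ] xhead -0.0403 [ 3.42 -1.11  4.42] 0.0453
```

View pics/w8_c.png

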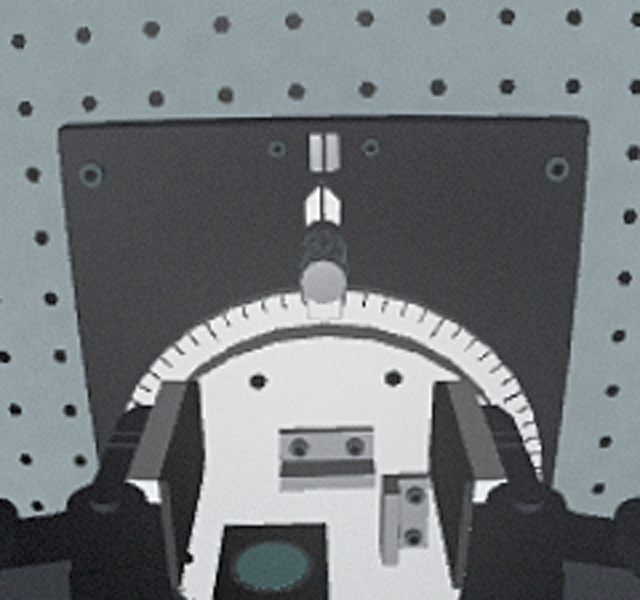

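>>> jog_arm(motion=[{"gripper": 45,"tx": 4,"ty": 0,"tz": -41.2,"ax": 0,"ay": 0,"az": 0},{"gripper": 45,"tx": 4,"ty": 0,"tz": -41.2,"ax": 0,"ay": 0,"az": 0},{"gripper": 45,"tx": 4,"ty": 0,"tz": -41.2,"ax": 0,"ay": 0,"az": 0},{"gripper": 45,"tx": 4,"ty": 0,"tz": -41.2,"ax": 0,"ay": 0,"az": 0},{"gripper": 45,"tx": 4,"ty": 0,"tz": -41.2,"ax": 0,"ay": 0,"az": 0},{"gripper": 45,"tx": 4,"ty": 0,"tz": -41.2,"ax": 0,"ay": 0,"az": 0},{"gripper": 45,"tx": 4,"ty": 0,"tz": -41.2,"ax": 0,"ay": 0,"az": 0},{"gripper": 45,"tx": 0,"ty": 0,"tz": 0,"ax": 0,"ay": -0.117,"az": 0},{"gripper": 45,"tx": 0,"ty": 0,"tz": 0,"ax": 0,"ay": -0.117,"az": 0},{"gripper": 45,"tx": 0,"ty": 0,"tz": 0,"ax": 0,"ay": -0.117,"az": 0},{"gripper": 45,"tx": 0,"ty": 0,"tz": 0,"ax": 0,"ay": 0,"az": 0},{"gripper": 45,"tx": 0,"ty": 0,"tz": 0,"ax": 0,"ay": 0,"az": 0}])

```text
clock: 12.05
tcp_pos: [0.5607, -0.1332, 0.1603]
orientation: [-1.557, -0.243, 0.242]
contact_force: [-0.1, -0.1, -0.1]
grip_width: 0.0449
```

```bash
python3 snap.py wrist w9 200 50 440 275
```

```text
scale 2.6666666666666665
12.1 [ 0.5607 -0.1331  0.1602] xhead 0.3095 [0.33 0.18 0.11] 0.0449
```

View pics/w9_c.png

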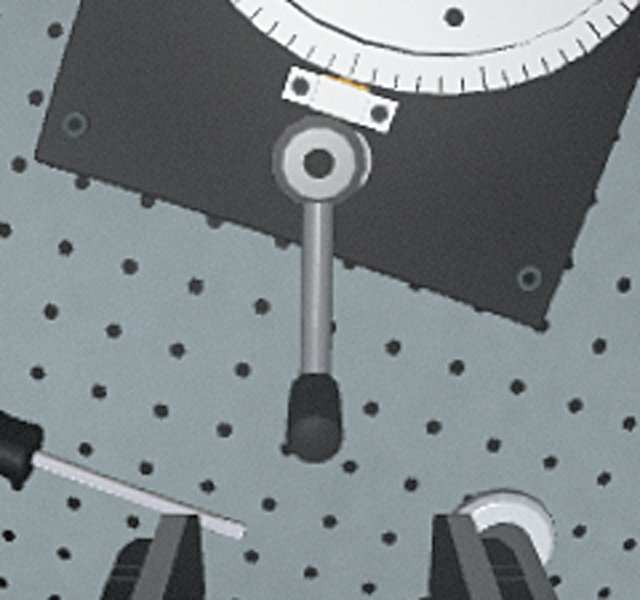

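>>> jog_arm(motion=[{"gripper": 45,"tx": 0,"ty": 30,"tz": -2,"ax": 0,"ay": 0,"az": 0},{"gripper": 45,"tx": 0,"ty": 40,"tz": 0,"ax": 0,"ay": 0,"az": 0},{"gripper": 45,"tx": 0,"ty": 23,"tz": 0,"ax": 0,"ay": 0,"az": 0},{"gripper": 45,"tx": 0,"ty": 0,"tz": 0,"ax": 0,"ay": 0,"az": 0},{"gripper": 10,"tx": 0,"ty": 0,"tz": 0,"ax": 0,"ay": 0,"az": 0},{"gripper": 10,"tx": 0,"ty": 0,"tz": 0,"ax": 0,"ay": 0,"az": 0},{"gripper": 10,"tx": 0,"ty": 0,"tz": 0,"ax": 0,"ay": 0,"az": 0},{"gripper": 10,"tx": 0,"ty": 0,"tz": 0,"ax": 0,"ay": 0,"az": 0},{"gripper": 10,"tx": 0,"ty": 0,"tz": 0,"ax": 0,"ay": 0,"az": 0}], newtons=30)

```text
clock: 13.0
tcp_pos: [0.5624, -0.1357, 0.0687]
orientation: [-1.558, -0.247, 0.243]
contact_force: [-1.0, -0.6, 7.5]
grip_width: 0.0149
```

>>> jog_arm(motion=[{"gripper": 10,"tx": 5.75,"ty": 0,"tz": 0.23,"ax": 0,"ay": -0.08,"az": 0},{"gripper": 10,"tx": 5.75,"ty": 0,"tz": 0.23,"ax": 0,"ay": -0.08,"az": 0},{"gripper": 10,"tx": 5.75,"ty": 0,"tz": 0.23,"ax": 0,"ay": -0.08,"az": 0},{"gripper": 10,"tx": 5.75,"ty": 0,"tz": 0.23,"ax": 0,"ay": -0.08,"az": 0},{"gripper": 10,"tx": 5.75,"ty": 0,"tz": 0.23,"ax": 0,"ay": -0.08,"az": 0},{"gripper": 10,"tx": 5.75,"ty": 0,"tz": 0.23,"ax": 0,"ay": -0.08,"az": 0},{"gripper": 10,"tx": 5.75,"ty": 0,"tz": 0.23,"ax": 0,"ay": -0.08,"az": 0},{"gripper": 10,"tx": 5.75,"ty": 0,"tz": 0.23,"ax": 0,"ay": -0.08,"az": 0}], newtons=30)

```text
clock: 13.8
tcp_pos: [0.5987, -0.1092, 0.0688]
orientation: [-1.441, -0.746, 0.743]
contact_force: [-1.9, -2.3, 6.7]
grip_width: 0.0146
```

>>> jog_arm(motion=[{"gripper": 10,"tx": 5.75,"ty": 0,"tz": 0.23,"ax": 0,"ay": -0.08,"az": 0},{"gripper": 10,"tx": 5.75,"ty": 0,"tz": 0.23,"ax": 0,"ay": -0.08,"az": 0},{"gripper": 10,"tx": 5.75,"ty": 0,"tz": 0.23,"ax": 0,"ay": -0.08,"az": 0},{"gripper": 10,"tx": 5.75,"ty": 0,"tz": 0.23,"ax": 0,"ay": -0.08,"az": 0},{"gripper": 10,"tx": 5.75,"ty": 0,"tz": 0.23,"ax": 0,"ay": -0.08,"az": 0},{"gripper": 10,"tx": 5.75,"ty": 0,"tz": 0.23,"ax": 0,"ay": -0.08,"az": 0},{"gripper": 10,"tx": 4.0,"ty": 0,"tz": 0.1,"ax": 0,"ay": -0.05,"az": 0},{"gripper": 10,"tx": 0,"ty": 0,"tz": 0,"ax": 0,"ay": 0,"az": 0},{"gripper": 10,"tx": 0,"ty": 0,"tz": 0,"ax": 0,"ay": 0,"az": 0}], newtons=30)

```text
clock: 14.7
tcp_pos: [0.6118, -0.0737, 0.0688]
orientation: [-1.252, -1.144, 1.142]
contact_force: [-1.4, -1.5, 5.9]
grip_width: 0.0151
```

```bash
python3 snap.py wrist w10; python3 snap.py top t10 250 155 380 250
```

```text
14.75 [ 0.6118 -0.0736  0.0688] xhead 1.4813 [-0.81 -1.24  5.77] 0.0149
scale 6.153846153846154
14.8 [ 0.6118 -0.0736  0.0688] xhead 1.4814 [-1.05 -1.01  5.76] 0.0149
```

View pics/w10.png

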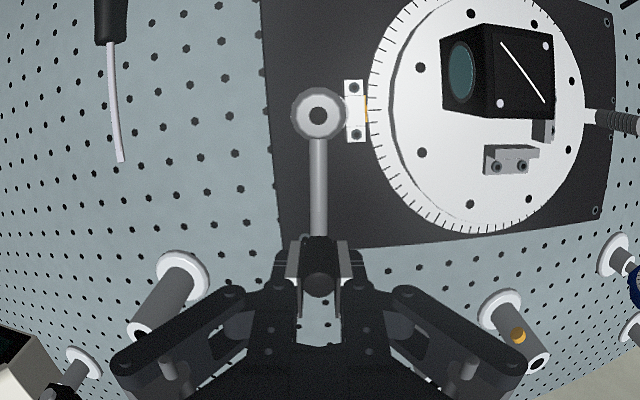

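View pics/t10_c.png

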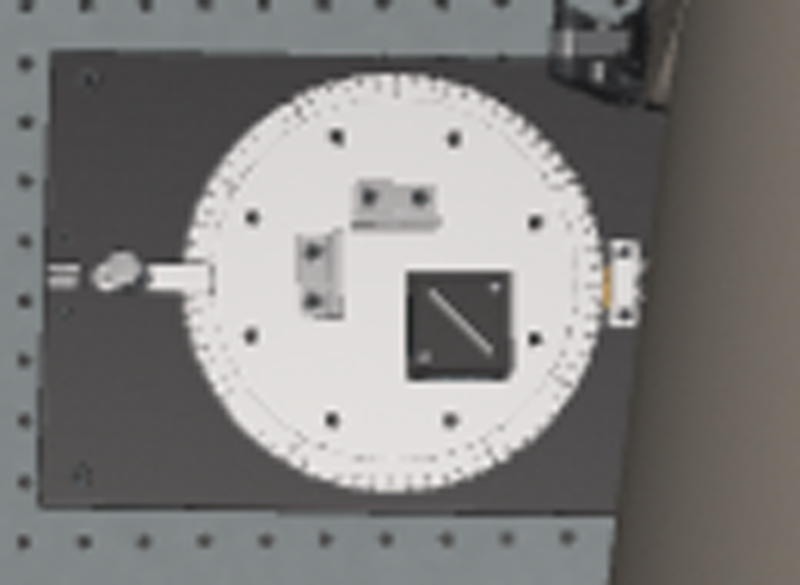

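>>> jog_arm(motion=[{"gripper": 10,"tx": 3.6,"ty": 0,"tz": 0.1,"ax": 0,"ay": -0.05,"az": 0},{"gripper": 10,"tx": 0,"ty": 0,"tz": 0,"ax": 0,"ay": 0,"az": 0},{"gripper": 10,"tx": 0,"ty": 0,"tz": 0,"ax": 0,"ay": 0,"az": 0}], newtons=30)

```text
clock: 15.1
tcp_pos: [0.612, -0.0702, 0.0688]
orientation: [-1.23, -1.181, 1.18]
contact_force: [-0.8, -1.3, 6.4]
grip_width: 0.0147
```

Run:
```python
from h import *
im=cv2.imread('pics/t10.png')
f=lambda p:(250+(p[0]+.5)/6.1538-.5,155+(p[1]+.5)/6.1538-.5)
ax=np.array([.5415,.0465])
P={}
for nm,p in [("TL",(406,272)),("TR",(512,271)),("BR",(514,380)),("BL",(406,380))]:
    P[nm]=onz('top',f(p),.082); print(nm,P[nm].round(4))
c=sum(P.values())/4; print("c",c, (P["TL"]-P["TR"]), (P["TL"]-P["BL"]))
for nm,p,z in [("f2 a",(341,232),.046),("f2 b",(343,318),.046),("f1 a",(352,226),.046),("f1 b",(440,228),.046),("plat c",(392,282),.019),("cornerTL",(50,51),.01),("cornerBL",(40,507),.01),("knob",(118,271),.064),("hole1",(337,136),.032),("h2",(454,139),.032),("h3",(535,222),.032),("h4",(535,338),.032),("h5",(450,420),.032),("h6",(332,420),.032),("h7",(251,335),.032),("h8",(251,217),.032)]:
    print(nm,onz('top',f(p),z).round(4))
H=np.array([onz('top',f(p),.032) for p in [(337,136),(454,139),(535,222),(535,338),(450,420),(332,420),(251,335),(251,217)]])
print(H.mean(0), (H[7]+H[0]-H[3]-H[4]),(H[0]+H[1]-H[4]-H[5]))
```

```text
TL [0.5413 0.0418 0.082 ]
TR [0.5414 0.0012 0.082 ]
BR [0.4997 0.001  0.082 ]
BL [0.5    0.0422 0.082 ]
c [0.52057877 0.02155777 0.082     ] [-8.76124570e-05  4.05844407e-02  0.00000000e+00] [ 0.04132639 -0.00033511  0.        ]
f2 a [0.5606 0.0673 0.046 ]
f2 b [0.5262 0.0667 0.046 ]
f1 a [0.5629 0.0629 0.046 ]
f1 b [0.5619 0.0278 0.046 ]
plat c [0.5426 0.047  0.019 ]
cornerTL [0.641  0.1887 0.01  ]
cornerBL [0.4518 0.192  0.01  ]
knob [0.544 0.154 0.064]
hole1 [0.6012 0.0689 0.032 ]
h2 [0.5997 0.0214 0.032 ]
h3 [ 0.5655 -0.0111  0.032 ]
h4 [ 0.5185 -0.0105  0.032 ]
h5 [0.4857 0.0241 0.032 ]
h6 [0.486  0.0716 0.032 ]
h7 [0.5205 0.104  0.032 ]
h8 [0.5684 0.1039 0.032 ]
[0.54318531 0.04653402 0.032     ] [0.1654611  0.15923075 0.        ] [ 0.22914903 -0.00539274  0.        ]
```

>>> jog_arm(motion=[{"gripper": 45,"tx": 0,"ty": 0,"tz": 0,"ax": 0,"ay": 0,"az": 0},{"gripper": 45,"tx": 0,"ty": 0,"tz": 0,"ax": 0,"ay": 0,"az": 0},{"gripper": 45,"tx": 0,"ty": 0,"tz": 0,"ax": 0,"ay": 0,"az": 0},{"gripper": 60,"tx": 0,"ty": -30,"tz": 0,"ax": 0,"ay": 0,"az": 0},{"gripper": 60,"tx": 0,"ty": -40,"tz": 0,"ax": 0,"ay": 0,"az": 0},{"gripper": 62,"tx": 0,"ty": -20,"tz": 0,"ax": 0,"ay": 0,"az": 0},{"gripper": 62,"tx": 29,"ty": 0,"tz": 31,"ax": 0,"ay": -0.02,"az": 0},{"gripper": 62,"tx": 29,"ty": 0,"tz": 31,"ax": 0,"ay": 0,"az": 0},{"gripper": 62,"tx": 30,"ty": 0,"tz": 32,"ax": 0,"ay": 0,"az": 0},{"gripper": 62,"tx": 0,"ty": 0,"tz": 0,"ax": 0,"ay": 0,"az": 0},{"gripper": 62,"tx": 0,"ty": 0,"tz": 0,"ax": 0,"ay": 0,"az": 0}])

```text
clock: 16.2
tcp_pos: [0.5192, 0.0222, 0.1575]
orientation: [-1.217, -1.197, 1.197]
contact_force: [0.9, -0.9, 0.8]
grip_width: 0.0621
```

```bash
python3 snap.py wrist w11; python3 snap.py side s11 220 170 400 290
```

```text
16.25 [0.52   0.0211 0.1576] xhead 1.5523 [-0.15 -0.87 -0.05] 0.0622
scale 4.444444444444445
16.3 [0.5204 0.0205 0.1576] xhead 1.5512 [-0.43 -0.8   0.11] 0.0618
```

View pics/w11.png

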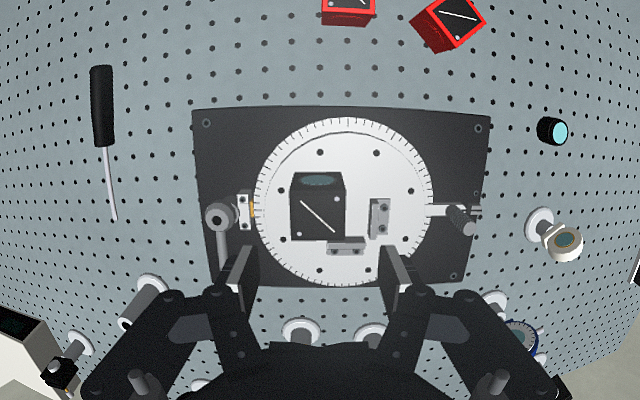

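View pics/s11_c.png

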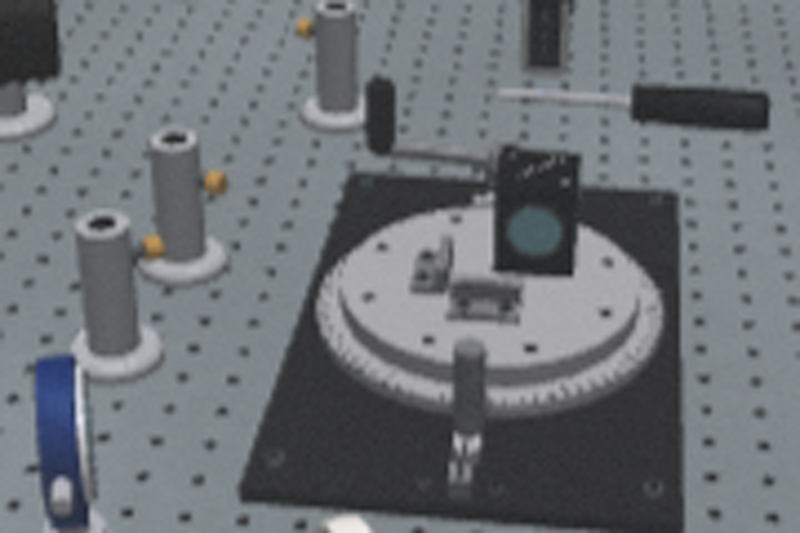

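>>> jog_arm(motion=[{"gripper": 62,"tx": 0,"ty": 30,"tz": 0,"ax": 0,"ay": 0,"az": 0},{"gripper": 62,"tx": 0,"ty": 30,"tz": 0,"ax": 0,"ay": 0,"az": 0},{"gripper": 62,"tx": 0,"ty": 25,"tz": 0,"ax": 0,"ay": 0,"az": 0},{"gripper": 62,"tx": 0,"ty": 6,"tz": 0,"ax": 0,"ay": 0,"az": 0},{"gripper": 62,"tx": 0,"ty": 0,"tz": 0,"ax": 0,"ay": 0,"az": 0},{"gripper": 62,"tx": 0,"ty": 0,"tz": 0,"ax": 0,"ay": 0,"az": 0}])

```text
clock: 16.9
tcp_pos: [0.5206, 0.0206, 0.0672]
orientation: [-1.22, -1.196, 1.194]
contact_force: [0.4, 0.6, 0.4]
grip_width: 0.0621
```

```bash
python3 snap.py wrist w12; python3 snap.py side s12 220 140 400 275
```

```text
16.95 [0.5207 0.0209 0.0675] xhead 1.5513 [ 0.08 -0.15 -0.09] 0.0621
scale 4.444444444444445
17.0 [0.5206 0.021  0.0675] xhead 1.5515 [ 1.   -0.27  0.56] 0.0618
```

View pics/w12.png

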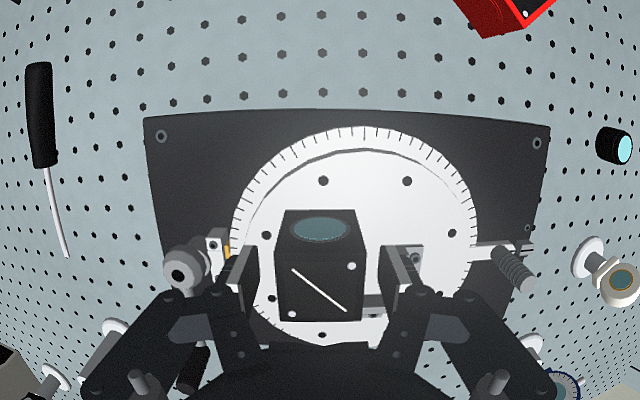

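View pics/s12_c.png

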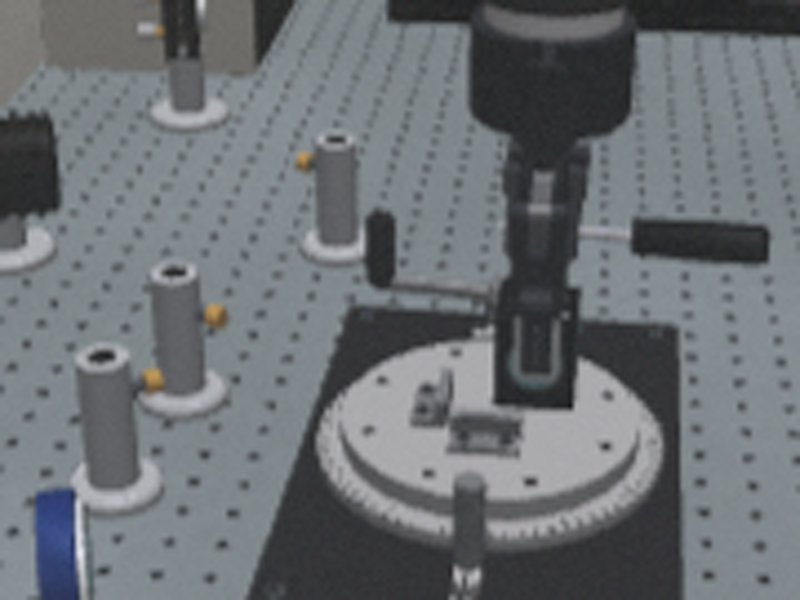

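>>> jog_arm(motion=[{"gripper": 50,"tx": 0,"ty": 3,"tz": 0,"ax": 0,"ay": 0,"az": 0},{"gripper": 44,"tx": 0,"ty": 0,"tz": 0,"ax": 0,"ay": 0,"az": 0},{"gripper": 36,"tx": 0,"ty": 0,"tz": 0,"ax": 0,"ay": 0,"az": 0},{"gripper": 36,"tx": 0,"ty": 0,"tz": 0,"ax": 0,"ay": 0,"az": 0},{"gripper": 36,"tx": 0,"ty": 0,"tz": 0,"ax": 0,"ay": 0,"az": 0},{"gripper": 36,"tx": 0,"ty": 0,"tz": 0,"ax": 0,"ay": 0,"az": 0}], newtons=30)

```text
clock: 17.6
tcp_pos: [0.5197, 0.0214, 0.0637]
orientation: [-1.218, -1.196, 1.195]
contact_force: [-1.7, 0.6, 4.9]
grip_width: 0.0391
```

```bash
python3 snap.py wrist w13
```

```text
17.65 [0.5197 0.0214 0.0637] xhead 1.5521 [-1.5   0.98  4.84] 0.0396
```

View pics/w13.png

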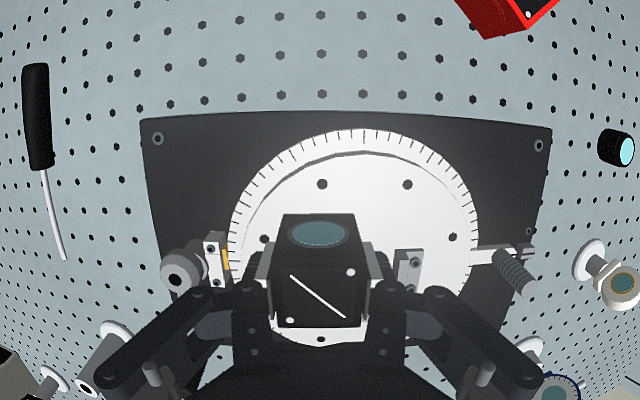

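>>> jog_arm(motion=[{"gripper": 36,"tx": 3,"ty": 0,"tz": -3,"ax": 0,"ay": 0,"az": 0},{"gripper": 36,"tx": 3,"ty": 0,"tz": -3,"ax": 0,"ay": 0,"az": 0},{"gripper": 36,"tx": 3,"ty": 0,"tz": -3,"ax": 0,"ay": 0,"az": 0},{"gripper": 36,"tx": 3,"ty": 0,"tz": -3,"ax": 0,"ay": 0,"az": 0},{"gripper": 36,"tx": 3,"ty": 0,"tz": -3,"ax": 0,"ay": 0,"az": 0},{"gripper": 36,"tx": 3,"ty": 0,"tz": -1,"ax": 0,"ay": 0,"az": 0},{"gripper": 36,"tx": 0,"ty": 0,"tz": 0,"ax": 0,"ay": 0,"az": 0},{"gripper": 36,"tx": 0,"ty": 0,"tz": 0,"ax": 0,"ay": 0,"az": 0}], newtons=30)

```text
clock: 18.45
tcp_pos: [0.5361, 0.0381, 0.0637]
orientation: [-1.219, -1.195, 1.195]
contact_force: [-0.5, -2.0, 5.2]
grip_width: 0.0395
```

```bash
python3 snap.py wrist w14; python3 snap.py side s14 250 180 370 270
```

```text
18.5 [0.5361 0.0381 0.0637] xhead 1.5512 [-1.42 -2.56  5.54] 0.0391
scale 6.666666666666667
18.55 [0.5361 0.038  0.0637] xhead 1.5511 [-1.1  -1.87  5.76] 0.0393
```

View pics/w14.png

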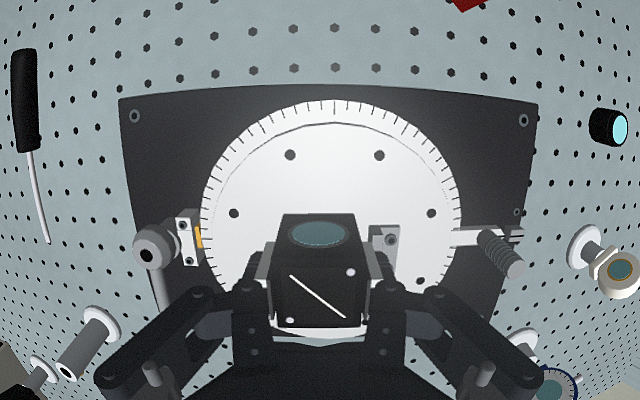

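View pics/s14_c.png

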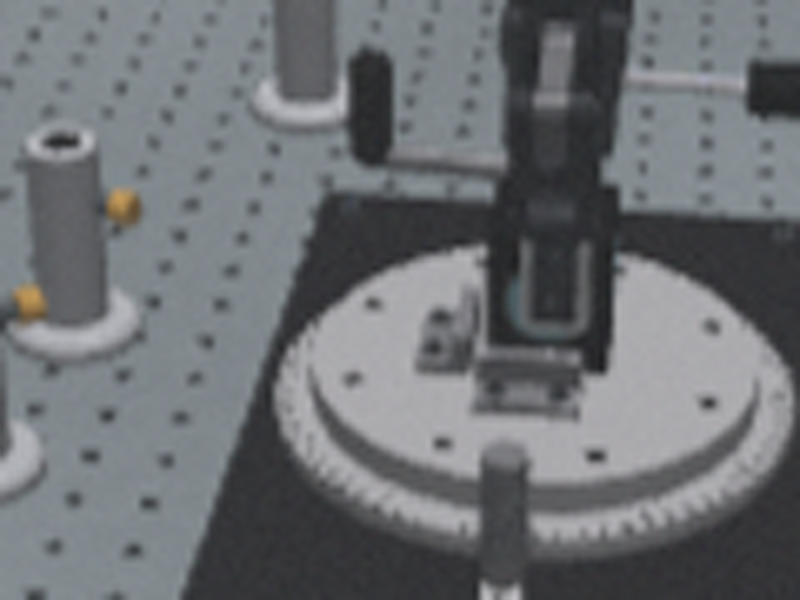

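>>> jog_arm(motion=[{"gripper": 36,"tx": 1,"ty": 0,"tz": -1,"ax": 0,"ay": 0,"az": 0},{"gripper": 36,"tx": 1,"ty": 0,"tz": -1,"ax": 0,"ay": 0,"az": 0},{"gripper": 36,"tx": 1,"ty": 0,"tz": -1,"ax": 0,"ay": 0,"az": 0},{"gripper": 36,"tx": 1,"ty": 0,"tz": -0.5,"ax": 0,"ay": 0,"az": 0},{"gripper": 36,"tx": 0,"ty": 0,"tz": 0,"ax": 0,"ay": 0,"az": 0}], newtons=30)

```text
clock: 19.05
tcp_pos: [0.5391, 0.0413, 0.0637]
orientation: [-1.219, -1.193, 1.196]
contact_force: [-2.4, -3.5, 6.9]
grip_width: 0.0399
```

>>> jog_arm(motion=[{"gripper": 36,"tx": 1,"ty": 0,"tz": -1,"ax": 0,"ay": 0,"az": 0},{"gripper": 36,"tx": 1,"ty": 0,"tz": -1,"ax": 0,"ay": 0,"az": 0},{"gripper": 36,"tx": 0,"ty": 0,"tz": 0,"ax": 0,"ay": 0,"az": 0}], newtons=30)

```text
clock: 19.35
tcp_pos: [0.5406, 0.0429, 0.0637]
orientation: [-1.219, -1.192, 1.196]
contact_force: [-4.1, -4.5, 9.7]
grip_width: 0.0398
```

>>> jog_arm(motion=[{"gripper": 36,"tx": 1,"ty": 0,"tz": -0.5,"ax": 0,"ay": 0,"az": 0},{"gripper": 36,"tx": 0,"ty": 0,"tz": 0,"ax": 0,"ay": 0,"az": 0},{"gripper": 36,"tx": 0,"ty": 0,"tz": 0,"ax": 0,"ay": 0,"az": 0}], newtons=30)

```text
clock: 19.65
tcp_pos: [0.5406, 0.0431, 0.0638]
orientation: [-1.219, -1.191, 1.196]
contact_force: [-5.3, -6.4, 11.6]
grip_width: 0.0399
```

```bash
python3 snap.py wrist w15 200 150 440 350; python3 snap.py side s15 270 190 360 257
```

```text
scale 3.0
19.7 [0.5406 0.043  0.0638] xhead 1.5493 [-5.92 -6.29 11.82] 0.04
scale 8.88888888888889
19.75 [0.5406 0.043  0.0637] xhead 1.5493 [-6.82 -7.62 12.18] 0.0397
```

View pics/w15_c.png

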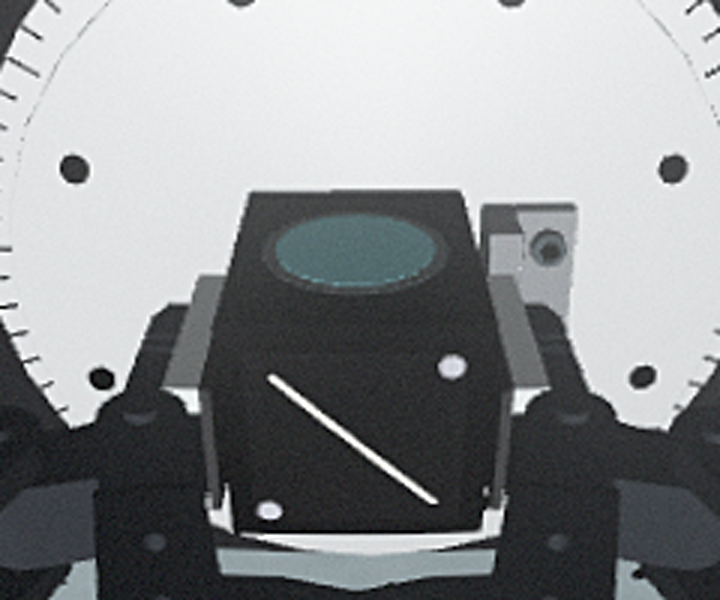

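View pics/s15_c.png

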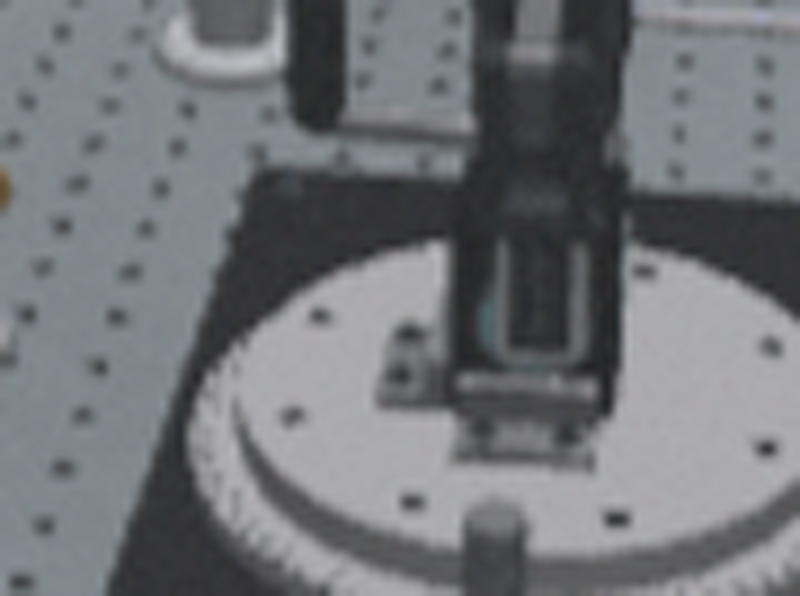

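```bash
cat > ov.py <<'E'
import sys
from h import *
tag,n=sys.argv[1],sys.argv[2]; cx,cy,ca,ax,ay,aa=map(float,sys.argv[3:9]); x0,y0,x1,y1=map(int,sys.argv[9:13])
cal=vision.get_calibration(n); cal['world_from_camera']=np.load(f'pics/{tag}_T.npy')
im=cv2.imread(f'pics/{tag}.png')
c=im[y0:y1,x0:x1]; s=min(800/c.shape[1],600/c.shape[0]); big=cv2.resize(c,None,fx=s,fy=s,interpolation=cv2.INTER_CUBIC)
def box(cx,cy,a,X,Y,Z,col):
    P=[[x,y,z] for x in X for y in Y for z in Z]
    W=[(cx+np.cos(a)*p[0]-np.sin(a)*p[1],cy+np.sin(a)*p[0]+np.cos(a)*p[1],p[2]) for p in P]
    q=[(proj(n,w,cal)+.5-[x0,y0])*s-.5 for w in W]
    for i in range(8):
        for j in range(i+1,8):
            if sum(u!=v for u,v in zip(P[i],P[j]))==1: cv2.line(big,tuple(int(k*8) for k in q[i]),tuple(int(k*8) for k in q[j]),col,1,cv2.LINE_AA,3)
box(cx,cy,ca,(-.02,.02),(-.02,.02),(.032,.082),(0,0,255))
box(ax,ay,aa,(-.017,.017),(.02,.026),(.032,.046),(0,255,0))
box(ax,ay,aa,(.02,.026),(-.017,.017),(.032,.046),(255,255,0))
cv2.imwrite(f'pics/{tag}_ov.png',big)
E
python3 ov.py w15 wrist .5406 .043 -.02 .543 .0466 -.02 240 180 420 315; cp pics/w15_ov.png pics/w15_ov1.png
python3 ov.py s15 side .5406 .043 -.02 .543 .0466 -.02 270 190 360 257
python3 - <<'E'
from h import *
o=get_obs(); print(R.from_rotvec(o['orientation']).as_matrix()[:,1],o['moment'],o['contact_force'],o['tau'])
E
```

```text
[-0.00245114 -0.00224902 -0.99999447] [-1.33563369  1.1134551  -0.11634396] [-6.81841832 -7.61694021 12.18106905] [ -3.27367388 -45.80720901   1.440228   -19.49781239  -1.09985333
  -1.70160234   0.09575831]
```

View pics/w15_ov1.png

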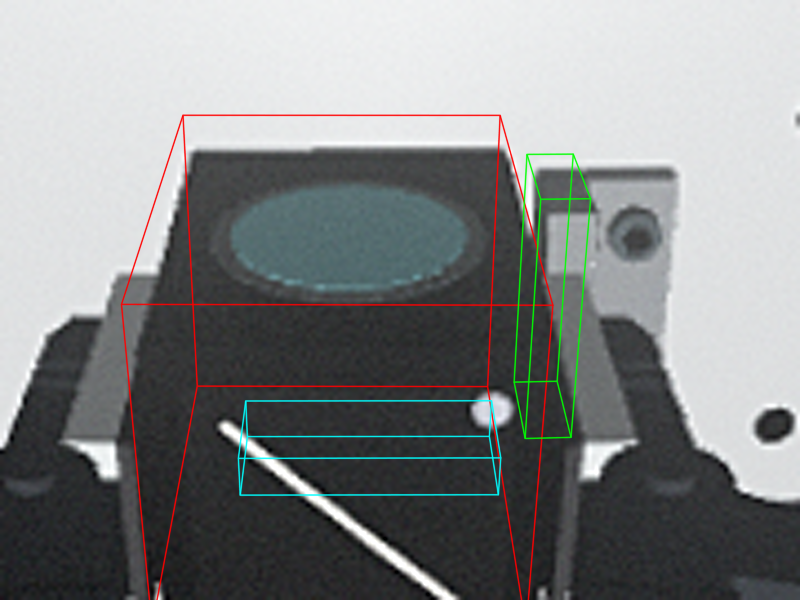

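View pics/s15_ov.png

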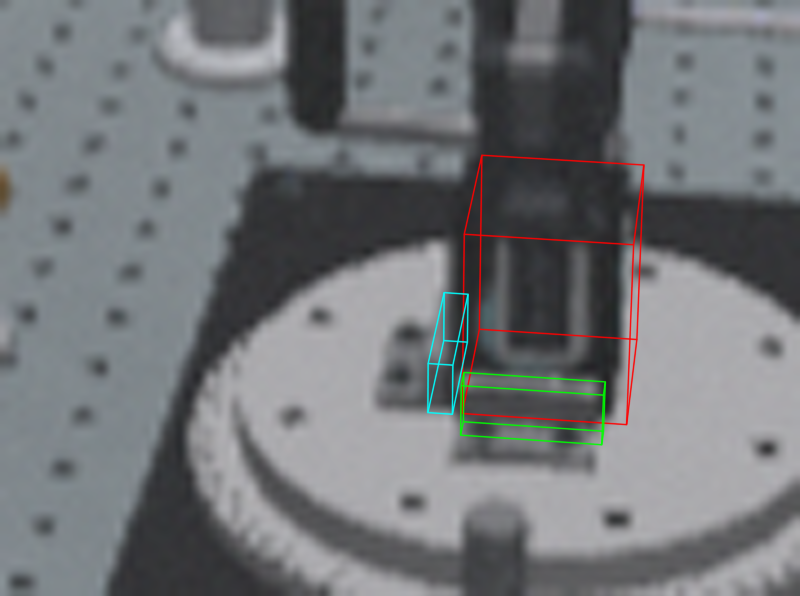

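>>> jog_arm(motion=[{"gripper": 36,"tx": 0,"ty": -0.7,"tz": 0.5,"ax": 0,"ay": 0,"az": 0},{"gripper": 36,"tx": 0,"ty": -0.7,"tz": 0.5,"ax": 0,"ay": 0,"az": 0},{"gripper": 36,"tx": 0,"ty": 0,"tz": 0,"ax": 0,"ay": 0,"az": 0},{"gripper": 36,"tx": 0,"ty": 0,"tz": 0,"ax": 0,"ay": 0,"az": 0}], newtons=30)

```text
clock: 20.15
tcp_pos: [0.5406, 0.0463, 0.0643]
orientation: [-1.217, -1.195, 1.196]
contact_force: [-0.4, -0.3, -2.8]
grip_width: 0.0397
```

>>> jog_arm(motion=[{"gripper": 36,"tx": 0,"ty": 0.4,"tz": 0,"ax": 0,"ay": 0,"az": 0},{"gripper": 36,"tx": 0,"ty": 0,"tz": 0,"ax": 0,"ay": 0,"az": 0}], newtons=30)

```text
clock: 20.35
tcp_pos: [0.5406, 0.0461, 0.064]
orientation: [-1.217, -1.195, 1.196]
contact_force: [-0.2, 0.3, -3.7]
grip_width: 0.0395
```

```bash
python3 snap.py wrist w16; python3 snap.py side s16; python3 ov.py w16 wrist .5406 .0463 -.02 .5445 .048 -.02 240 180 420 315; python3 ov.py s16 side .5445 .0463 -.02 .5445 .048 -.02 270 190 360 257
```

```text
20.4 [0.5406 0.046  0.064 ] xhead 1.5523 [-1.65  0.83 -2.93] 0.0394
20.45 [0.5406 0.046  0.0641] xhead 1.5522 [-1.41  0.34 -3.25] 0.0399
```

View pics/w16_ov.png

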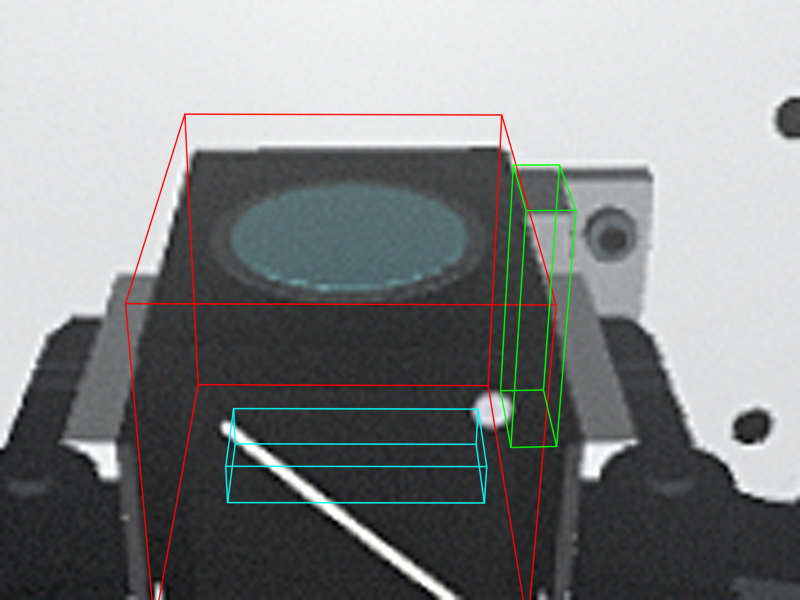

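View pics/s16_ov.png

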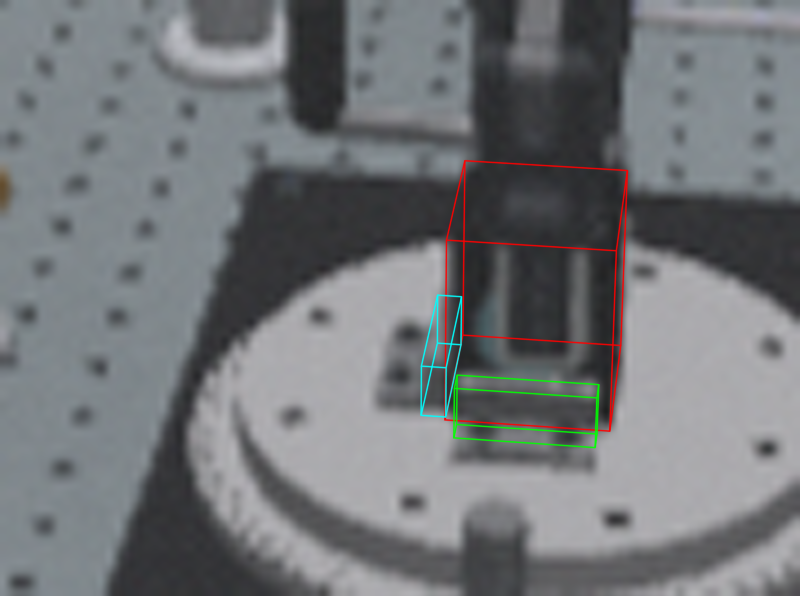

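>>> jog_arm(motion=[{"gripper": 36,"tx": 0.7,"ty": 0,"tz": -0.4,"ax": 0,"ay": 0,"az": 0},{"gripper": 36,"tx": 0.7,"ty": 0,"tz": -0.4,"ax": 0,"ay": 0,"az": 0},{"gripper": 36,"tx": 0,"ty": 0,"tz": 0,"ax": 0,"ay": 0,"az": 0},{"gripper": 36,"tx": 0,"ty": 0,"tz": 0,"ax": 0,"ay": 0,"az": 0}], newtons=30)

```text
clock: 20.85
tcp_pos: [0.5407, 0.0465, 0.064]
orientation: [-1.217, -1.193, 1.196]
contact_force: [-4.4, -2.8, -1.5]
grip_width: 0.0396
```

>>> jog_arm(motion=[{"gripper": 36,"tx": 0.7,"ty": 0,"tz": -0.3,"ax": 0,"ay": 0,"az": 0},{"gripper": 36,"tx": 0.7,"ty": 0,"tz": -0.3,"ax": 0,"ay": 0,"az": 0},{"gripper": 36,"tx": 0,"ty": 0,"tz": 0,"ax": 0,"ay": 0,"az": 0},{"gripper": 36,"tx": 0,"ty": 0,"tz": 0,"ax": 0,"ay": 0,"az": 0}], newtons=30)

```text
clock: 21.25
tcp_pos: [0.5408, 0.0465, 0.064]
orientation: [-1.218, -1.191, 1.197]
contact_force: [-6.5, -5.7, 0.2]
grip_width: 0.0396
```

```bash
python3 snap.py wrist w17; python3 snap.py side s17; python3 ov.py w17 wrist .545 .0485 -.02 .545 .0485 -.02 240 180 420 315; python3 ov.py s17 side .5445 .048 -.02 .5445 .048 -.02 270 190 360 257
```

```text
21.3 [0.5408 0.0465 0.064 ] xhead 1.5501 [-6.61 -5.75  0.73] 0.0395
21.35 [0.5408 0.0465 0.064 ] xhead 1.5501 [-6.25 -5.94 -0.5 ] 0.0396
```

View pics/w17_ov.png

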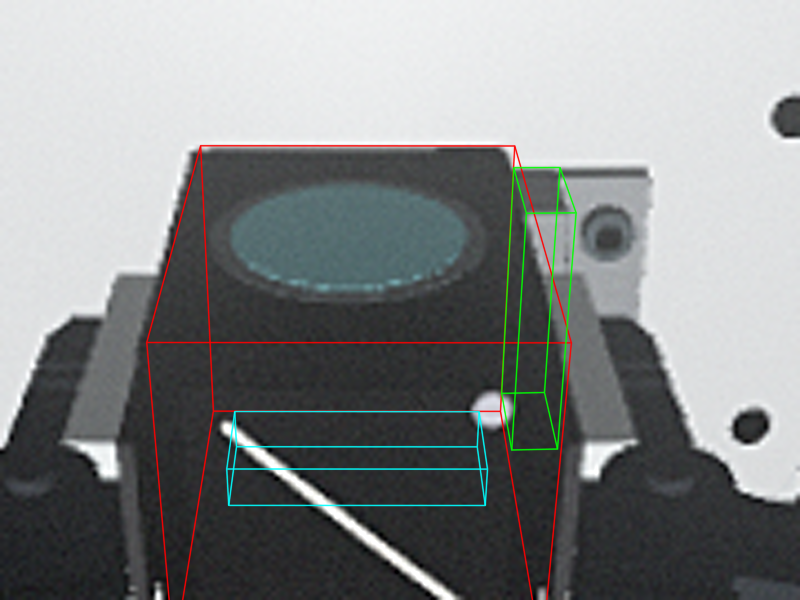

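View pics/s17_ov.png

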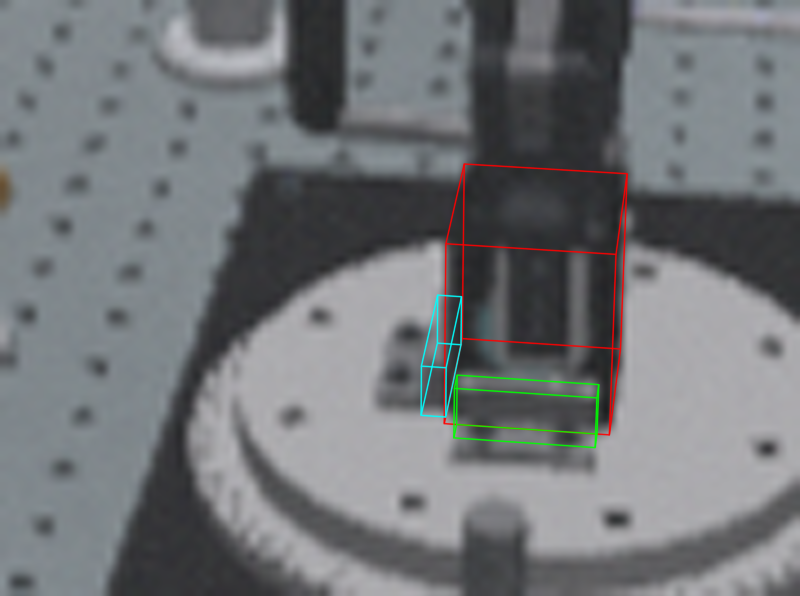

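Run:
```python
import cv2,numpy as np
a=[]
for t in ('w15','w16','w17'):
    im=cv2.imread(f'pics/{t}.png')[205:255,340:392]
    im=cv2.convertScaleAbs(im,alpha=1.0); im=(255*(im/255.)**.5).astype('uint8')
    a.append(cv2.resize(im,None,fx=5,fy=5,interpolation=cv2.INTER_CUBIC))
cv2.imwrite('pics/gap.png',np.hstack(a))
```

```text
(no output)
```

View pics/gap.png

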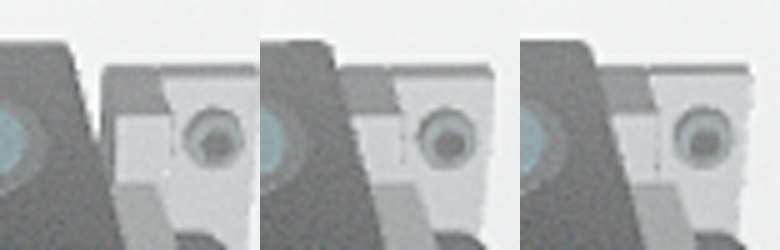

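Run:
```python
import cv2,numpy as np
im=cv2.imread('pics/s17.png')[195:250,300:355]
im=(255*(im/255.)**.5).astype('uint8')
a=cv2.resize(im,None,fx=10,fy=10,interpolation=cv2.INTER_CUBIC)
cv2.imwrite('pics/s17g.png',a)
```

```text
(no output)
```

View pics/s17g.png

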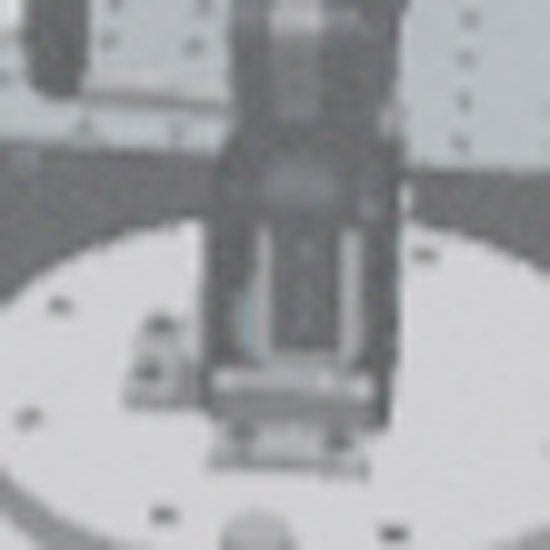

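Run:
```python
import cv2,numpy as np
a=[]
for t in ('w13','w14','w17'):
    im=cv2.imread(f'pics/{t}.png')[205:335,262:382]
    g=np.clip((255*(im/255.)**.4),0,255).astype('uint8'); a.append(cv2.resize(g,None,fx=2.2,fy=4,interpolation=cv2.INTER_CUBIC))
    G=cv2.imread(f'pics/{t}.png',0)
    m=((G>150)).astype('uint8')
    for (x,y) in [(350,271),(290,320)]:
        sub=G[y-6:y+7,x-7:x+8].astype(float); w=np.clip(sub-100,0,None); yy,xx=np.mgrid[y-6:y+7,x-7:x+8]; print(t,(w*xx).sum()/w.sum(),(w*yy).sum()/w.sum())
    col=G[200:230,300:335].mean(1); print(np.interp(-120,-col,np.arange(200,230)) if 0 else [int(v) for v in col[5:22]])
    print([int(v) for v in G[225:262,300:345].mean(1)])
cv2.imwrite('pics/cmp.png',np.hstack(a))
```

```text
w13 350.36898115840893 271.83426378227495
w13 289.567635043123 319.90603722197005
[239, 239, 239, 238, 238, 239, 241, 245, 159, 87, 67, 72, 73, 71, 71, 73, 83]
[105, 106, 107, 107, 107, 108, 107, 107, 106, 106, 106, 106, 105, 104, 102, 102, 103, 102, 98, 98, 83, 71, 70, 54, 54, 53, 53, 52, 52, 50, 51, 49, 49, 51, 52, 52, 51]
w14 350.3404539385848 271.8329200839214
w14 289.5688095820093 319.92642385724764
[234, 234, 234, 234, 233, 233, 237, 239, 148, 84, 66, 71, 72, 70, 70, 71, 80]
[101, 102, 102, 103, 103, 102, 103, 102, 102, 101, 101, 100, 99, 99, 97, 96, 98, 97, 94, 95, 79, 67, 65, 52, 50, 50, 49, 49, 48, 48, 47, 46, 46, 47, 48, 48, 48]
w17 350.3386569174524 271.7973831056379
w17 289.46731234866826 319.76459510357813
[233, 233, 233, 232, 232, 232, 236, 239, 133, 81, 67, 71, 70, 70, 68, 72, 81]
[101, 100, 102, 102, 102, 102, 102, 102, 101, 101, 99, 99, 99, 98, 97, 96, 96, 95, 93, 92, 77, 66, 63, 50, 48, 49, 49, 48, 48, 46, 46, 45, 45, 47, 47, 47, 47]
```

View pics/cmp.png

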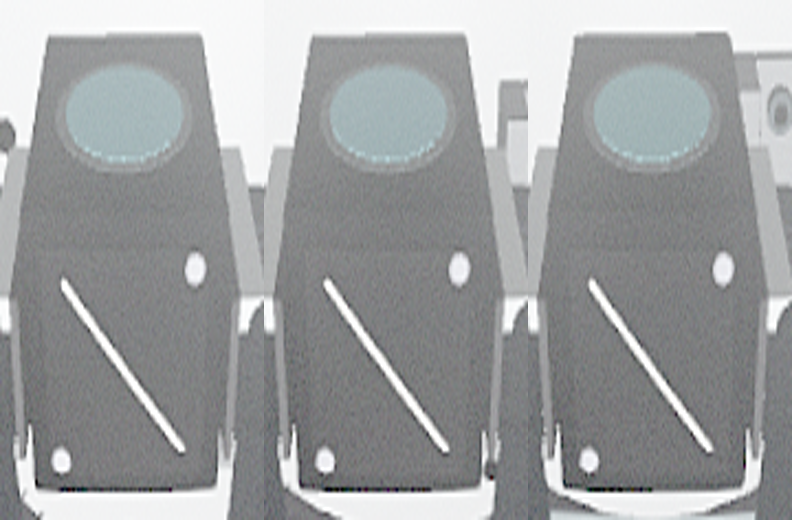

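>>> jog_arm(motion=[{"gripper": 36,"tx": 0.5,"ty": 0,"tz": -0.3,"ax": 0,"ay": 0,"az": 0},{"gripper": 36,"tx": 0.5,"ty": 0,"tz": -0.3,"ax": 0,"ay": 0,"az": 0},{"gripper": 36,"tx": 0,"ty": 0,"tz": 0,"ax": 0,"ay": 0,"az": 0},{"gripper": 36,"tx": 0,"ty": 0,"tz": 0,"ax": 0,"ay": 0,"az": 0},{"gripper": 36,"tx": 0,"ty": 0,"tz": 0,"ax": 0,"ay": 0,"az": 0},{"gripper": 36,"tx": 0,"ty": 0,"tz": 0,"ax": 0,"ay": 0,"az": 0}], newtons=30)

```text
clock: 21.95
tcp_pos: [0.5408, 0.0466, 0.0639]
orientation: [-1.218, -1.189, 1.197]
contact_force: [-7.3, -7.4, 1.9]
grip_width: 0.0397
```

```bash
python3 snap.py wrist w18; python3 snap.py top t18 220 130 420 270; python3 snap.py side s18 230 150 400 275
python3 - <<'E'
import cv2
im=cv2.imread('pics/w18.png')[205:255,340:392]
im=(255*(im/255.)**.5).astype('uint8')
cv2.imwrite('pics/gap18.png',cv2.resize(im,None,fx=10,fy=10,interpolation=cv2.INTER_CUBIC))
E
```

```text
22.0 [0.5408 0.0466 0.0639] xhead 1.5494 [-7.7  -8.16  2.45] 0.0397
scale 4.0
22.05 [0.5408 0.0466 0.064 ] xhead 1.5494 [-8.12 -7.43  1.68] 0.0398
scale 4.705882352941177
22.1 [0.5408 0.0466 0.0639] xhead 1.5493 [-8.1  -6.89  1.72] 0.0393
```

View pics/gap18.png

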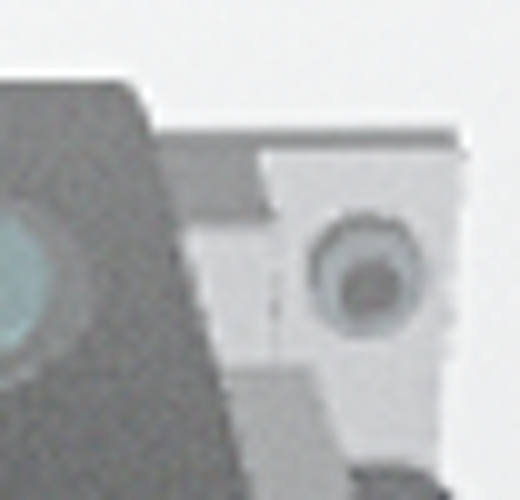

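View pics/s18_c.png

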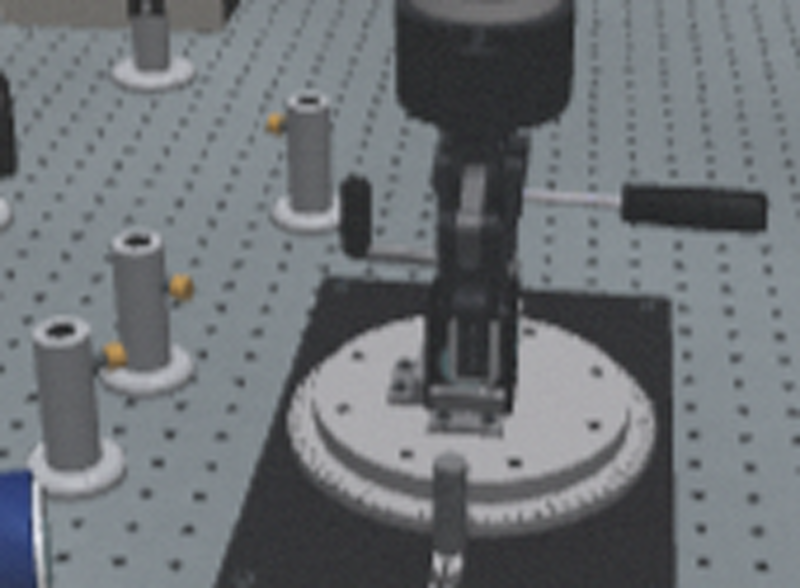

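View pics/t18_c.png

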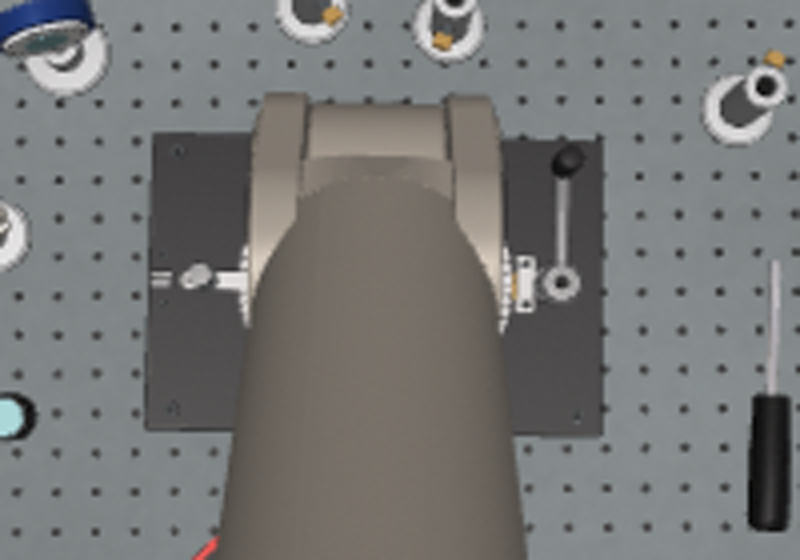

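View pics/w18.png

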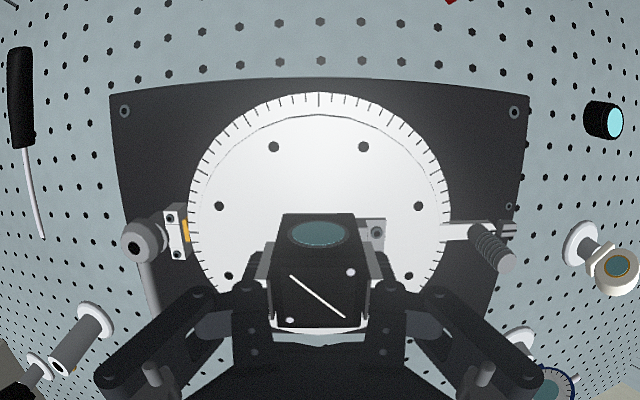

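```bash
python3 -c "
from bench import ticket,get_obs
print(ticket.hand_in()); o=get_obs(); print(o['clock'],o['contact_force'])"
```

```text
the job is handed in; nothing more can be done
None
the job is handed in; nothing more can be done
```

The sequence is complete and I handed the job in at about 22 s of the 72 s, with the arm still holding the cube pressed into the corner.

**Turntable and lever**
- I swung the lever open to about 1.25 rad.
- I turned the table by its knob until the pointer was on the index mark. The two lines were within about 0.01 rad of each other in the wrist picture.
- I swung the lever back to about its clamped stop. In the last top view the lever was closed and the pointer was still on the mark.

**Cube**
- I gripped the black cube on its two y sides with 30 N and slid it into the corner. At hand-in the wrist was pushing with about 8 N towards fence_1 and 7 N towards fence_2, and the tool stopped moving when I pushed further.
- The cube had not shifted in the grip, to about 0.1 pixel, and the tool was upright within 0.004 rad.
- The cube's yaw is about -0.02 rad, matching the platform to within my measurement.

**Checks that disagreed or were weaker**
- The first approach dragged, with up to 12 N of downward force. I raised the tool by about half a millimetre, which freed it; the cube may stand up to 0.3 mm above the platform.
- The camera overlays were 1.5 to 2 mm out, so they only roughly confirm the cube's position. The wrist picture leaves up to about 0.5 mm of apparent gap at fence_2.
- Seating on both fences therefore rests mainly on the force readings. Those are total wrist forces, because I had no separate reading for each fence.

No bystander was touched as far as the pictures show, and the red look-alikes were left alone.

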